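Ready to glaze: drip tray home, funnel held over the last cake

ROBOT

A 7-joint arm with a two-finger parallel gripper is mounted at the origin on the work surface. World frame = base frame: x ahead of the robot, y to its left, z up, the work surface at z = 0. Lengths are in mm, angles in rad, forces in N, time in s.
With the tool pointing down it reaches from about 400 to 850 mm from the base axis. Payload 4.4 kg.
Tool frame: the origin (TCP) lies midway between the tips of the shut fingers; the grasp point (between the pads) lies 19 mm behind it; z points along the fingers, y is the direction in which the jaws open and shut (so a half turn about z gives the same grasp; the last joint's range is limited). The gripper opens to 94 mm and grips with 3 to 60 N. Pads are 16 mm wide; open, the fingers measure 119 mm over their backs; the gripper's body (75 mm by 177 mm) begins 78 mm behind the grasp point.
Start: joints at [1.188, 0.628, 0.038, 1.517, -0.027, 0.996, -0.02], TCP at [202.522, -617.659, 205.478] pointing down, gripper open.
Joint ranges: [-3.06, 3.06], [-0.37, 2.12], [-1.25, 1.32], [0.18, 2.47], [-1.1, 4.24], [0.23, 1.98], [-2.94, 2.94]. Speed limits (rad/s): [2.57, 2.57, 3.14, 3.14, 3.14, 3.14, 3.14].

INTERFACE

Orientations are given as a rotation vector (axis times angle).
In Python, from rig import status, optics, workorder gives the robot as it stands.
- The arm moves only by the tool move_arm, never from a script. Its argument "increments" is a list of rows, each an object with "travel": the shift along the tool's x, y, z in mm, a list of three; "turn": the turn about the tool's z in degrees; "claw": the closure in counts, from 0 (fully open) to 255 (shut). A call has 1 to 12 rows; each row is the pose to reach, as a shift and turn from the pose measured when the call began, along the tool's axes at that moment; what a row does not reach only later rows make up. A row lasts 1/10 s, in which the tool goes at most 50 mm and 8.59 degrees, less where a joint would pass 70% of its speed; a pose out of reach is approached as far as the arm can. A call with a gripper value outside its range is refused whole. The fingers move at their own pace and stop on an object; "force" is the grip in N (left out, the last holds). Time passes only in rows, so rows that repeat a pose let the fingers close. It gives the time, the measured TCP pose, the force and the opening at its end, in the units of the state.
- status.get_state(): the state, without advancing time (a new reading comes with each control period).
- optics.snapshot(name): name is "scene" or "top"; returns the picture (480x640x3 uint8, red, green, blue); there is no depth.
- optics.camera_params(name): a dict with "camera_matrix" (3x3 intrinsics, pixels), "position" and "orientation" of the camera in the world. Camera axes: x right, y down, z forward; pixel columns grow to the right and rows downward; lengths in mm; the calibration is good to about 2 mm. A picture is of the moment at which its call begins. camera_params takes no time and is no camera call.
- workorder.job_done(): hands the job in, once; it reports no verdict.
The state is a dict: "clock": time; "joint_positions": joint angles; "qd": joint speeds; "joint_torque": joint torques, N m; "tool_pos": TCP position; "tcp_rot": TCP orientation; "contact_force": force on the tool from outside, world axes, zero at the start; "ft_torque": the same for the moment, N m; "opening": opening from 0.0 (shut) to 1.0 (fully open).
Only numpy, scipy, OpenCV 4.12 (cv2) and the standard library are available. Lean on these libraries where they do the work, as an engineer would, in place of code of your own. Each camera call takes 0.05 s, during which the arm holds its last target.

TASK

Slide the emptied drip tray into the slot under the glazing grid until it is fully home against the back stop. Then lift the depositing funnel out of its stand, carry it over the shaker and the decorated cakes and hold it still and upright with its spout centred a finger's width (about 15 mm) above the top of the one cake that has no decoration, without funnel or gripper touching any cake and without the funnel bumping the grid, shaker, jar or ramekin. The job ends holding: finish with the funnel still held there in the gripper, the tray still home, and the cakes, shaker, ramekin and jar left where they were.

Things in the scene. Friction and masses are not known exactly. Their poses are not given: they have to be found in the camera images.
- grid: Glazing grid, fixed: stainless wire grid 170 (x) x 163 mm, top 32 mm above the worktop, on two side runners. Origin on the worktop under its centre, z up. The slot under it opens on its -x side; the tray slides in along grid +x until it meets the back stop. Fully home, the tray's origin and axes coincide with the grid's
- grid_mouth (a point): Middle of the slot's mouth, on the worktop, 85 mm from the grid's origin towards grid -x; axes as the grid's. The slot is 151 mm wide between the runners (the tray 146 mm), 26 mm high; outside the mouth both runners flare outwards for 25 mm as a lead-in. The back stop is 163 mm in from here
- tray: Drip tray, loose, flat on the worktop in front of the mouth: a shallow steel tray 156 mm long (x) x 146 mm wide (y) x 19 mm high, 0.25 to 0.5 kg. Origin under its centre, z up, +x is the end that goes in first; the handle is on the -x end
- tray_handle (a point): Middle of the tray's handle: a round bar 10 mm thick and 90 mm long along tray y, 26 mm above the tray's underside, 45 mm out from the tray's -x end (x = -123 mm in the tray's frame); free space on both sides for fingers closing along tray x. Axes as the tray's
- funnel_stand: Funnel stand, fixed: 130 x 130 mm steel base, four legs and a wire ring of 84 mm inner and 100 mm outer diameter whose top is 100 mm above the worktop; the funnel's cone sits in the ring, the spout's end about 26 mm above the worktop. Origin on the worktop under the ring's centre, z up
- funnel: Depositing funnel, loose, upright in its stand: steel cone 120 mm across at the rim, 118 mm from spout end to rim, 0.3 to 0.5 kg. Origin at the centre of the spout's open end, z up along its axis. A flat-sided black bar spans the mouth along funnel x; a black side handle and trigger stick out to +x as far as 156 mm from the axis, 83 to 134 mm above the spout end
- funnel_tip (a point): Centre of the spout's open lower end (the funnel's origin); the spout is 16 mm across for its lowest 28 mm, then the cone widens to 120 mm across at 100 mm
- funnel_bar (a point): Middle of the funnel's bar, on the funnel's axis 150 mm above the spout end: bar 14 mm thick (y), 20 mm high (z), 126 mm long (x), its underside 22 mm above the rim, centre of mass about 60 mm below it; grasp from above with the fingers closing along funnel y. Axes as the funnel's
- plain_cake: The cake to be glazed, loose on the grid: chocolate dome 51 mm across on a round card 58 mm across, 40 mm high in all, with nothing on top. Origin under its centre, z up. The three cakes stand in the three places of a triangle on the grid, in any order
- plain_cake_top (a point): Top of the undecorated dome, 40 mm above that cake's underside
- decorated_cake1: Finished cake, loose on the grid: the same dome, but with two wafer sticks and a berry standing on it, 96 mm high in all. Origin under its centre. Leave alone
- decorated_cake2: Finished cake just like decorated_cake1. Leave alone
- shaker: Aluminium dredger, loose, 57 mm across and 126 mm high, standing between the grid and the funnel stand. Origin under its centre. Leave alone
- ramekin: White bowl, loose, 72 mm across and 40 mm high, beside the grid on the side away from the robot. Origin under its centre. Leave alone
- jar: Amber jar with a steel lid, loose, 64 mm across and 95 mm high, behind the funnel stand as seen from the robot. Origin under its centre. Leave alone

How it is judged (in metres and radians):
On the way, in this order (a step that is already met when the one before it is completed fails the run):
1. the drip tray is fully home in the slot under the grid (x of tray in the frame of grid above -0.006 m and horizontal distance between tray and grid below 0.008 m and angle between the x axis of tray and the x axis of grid, either way round below 0.06 rad and height (world z) of tray below 0.006 m), for 0.2 s.
2. the funnel is lifted out of its stand, its spout above the stand's ring (height (world z) of funnel_tip above 0.1 m and contact force between the fingers and funnel above 1 N), for 0.1 s.
At the end, for the whole second after the job is handed in: Tray home: within 6 mm of the back stop, square within 0.06 rad, flat. Funnel held still in the gripper, carried by nothing else, upright within 0.12 rad, its spout end within 10 mm of the plain cake's centre line and 5 to 27 mm above its top, through the last second (all of step 1 and horizontal distance between funnel_tip and plain_cake_top below 0.01 m and z of funnel_tip in the frame of plain_cake_top between 0.005 and 0.027 m and angle between funnel's own z axis and vertical below 0.12 rad and linear speed of funnel below 0.02 m/s and contact force between the fingers and funnel above 1 N and contact force between funnel and plain_cake below 0.05 N and contact force between funnel and decorated_cake1 below 0.05 N and contact force between funnel and decorated_cake2 below 0.05 N and contact force between funnel and grid below 0.05 N and contact force between funnel and shaker below 0.05 N and contact force between funnel and funnel_stand below 0.05 N); the arm keeps its last pose, push and grip.
It fails at once if the funnel, the gripper or the arm touches a cake (contact force between any of funnel, the arm, the fingers and plain_cake above 0.3 N or contact force between any of funnel, the arm, the fingers and decorated_cake1 above 0.3 N or contact force between any of funnel, the arm, the fingers and decorated_cake2 above 0.3 N).
It fails at once if the funnel touches the shaker, the jar, the ramekin or the grid on the way (contact force between funnel and shaker above 0.5 N or contact force between funnel and jar above 0.5 N or contact force between funnel and ramekin above 0.5 N or contact force between funnel and grid above 0.5 N).
It fails at once if a cake, the shaker, the ramekin or the jar is moved by more than 15 mm (distance of any of plain_cake, decorated_cake1, decorated_cake2, shaker, ramekin, jar from where it was at the start of the episode above 0.015 m).
It also fails if it takes over 67 s, if anything falls off the work surface, if the arm or the gripper's body presses on something with over 40 N, if the wrist force passes 120 N, or if a joint passes its speed limit or range.

## Working session

There is one attempt and no reset: what is moved stays moved. The work goes in short steps, Python scripts to look and compute and a tool call to move; the robot and the scene stay as the last step left them, time stands still between calls to the robot, and variables do not carry over. Pictures are saved under pics/ and viewed, and the job is handed in when it is done.

Besides the shell and the picture viewer there is one more tool, called by a JSON object that holds its "fn" and its "kwargs", one argument or row to a line. move_arm: Moves the arm, as the interface text tells. Its arguments: {"type":"object","properties":{"increments":{"type":"array"},"force":{"type":"number"}},"required":["increments"]}

```bash
ls; mkdir -p pics; python3 - <<'E'
from rig import status, optics
import cv2
for n in ("scene","top"):
    cv2.imwrite(f"pics/{n}0.png",optics.snapshot(n)[:,:,::-1]); print(n,optics.camera_params(n))
print(status.get_state())
E
```

```text
pics
scene {'camera_matrix': array([[450.96415989,   0.        , 321.92143504],
       [  0.        , 450.96415989, 243.75803897],
       [  0.        ,   0.        ,   1.        ]]), 'position': array([1313.76414773,  -58.42044117,  868.58100651]), 'orientation': array([-1.89243296, -1.55318734,  0.67985493])}
top {'camera_matrix': array([[474.46891671,   0.        , 315.34659665],
       [  0.        , 474.46891671, 230.45713818],
       [  0.        ,   0.        ,   1.        ]]), 'position': array([ 507.1700177 ,   64.64749751, 1181.23565056]), 'orientation': array([-2.20021328,  2.18155729, -0.05507549])}
{'clock': 0.1, 'joint_positions': array([ 1.18817228,  0.62923567,  0.03845132,  1.51823708, -0.02696979,
        0.99631949, -0.01999767]), 'qd': array([ 0.0008833 , -0.00157738, -0.00060089, -0.00295721,  0.00067768,
       -0.00087575, -0.00057707]), 'joint_torque': array([ 2.46231415e-03, -5.50788653e+01,  1.14738151e+00, -1.87115979e+01,
       -5.20922255e-02,  1.92282675e-02,  8.74092871e-05]), 'tool_pos': array([ 202.34008999, -617.08201505,  204.66775276]), 'tcp_rot': array([-3.10062121e+00, -4.95348452e-01,  4.85451090e-04]), 'contact_force': array([-0.1334135 ,  0.13723538, -0.09435008]), 'ft_torque': array([-0.02524896,  0.00164143, -0.02238288]), 'opening': 0.9969875781964248}
```

```bash
sleep 5; ls pics
```

```text
scene0.png
top0.png
```

View pics/scene0.png

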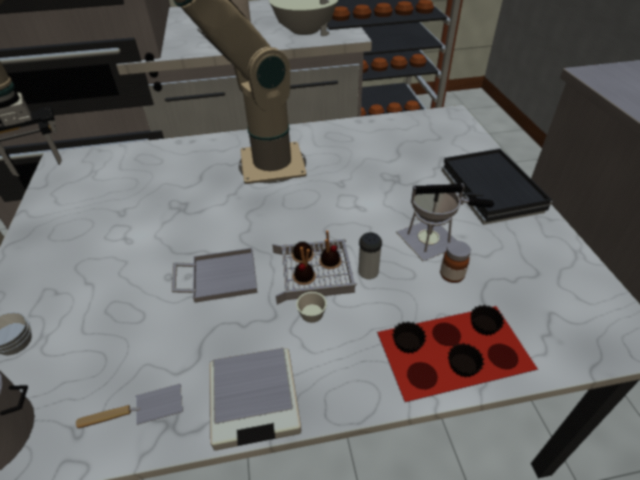

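View pics/top0.png

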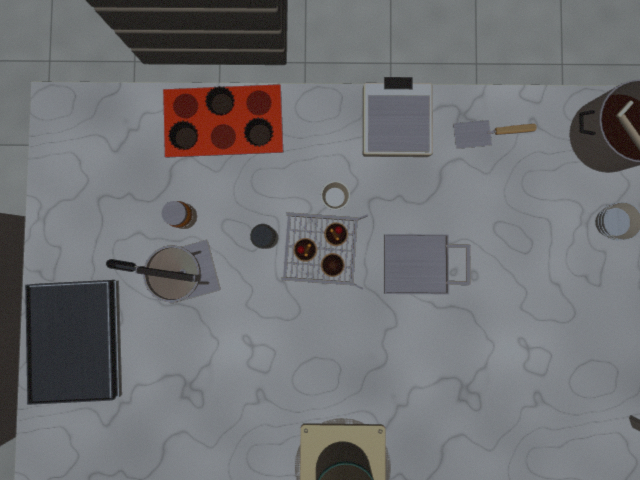

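The scene view shows the arm off to the left, with the tray in front of the slot and the funnel in its stand. In the top view the tray is at about (416,264) with its handle near (463,264). The grid is near (320,248), and the cakes are at (337,233), (305,249) and (333,265); the last one looks plain. The funnel is at (172,273). I'll zoom in on these.

```bash
python3 - <<'E'
import cv2
t=cv2.imread("pics/top0.png")
cv2.imwrite("pics/top0_a.png",cv2.resize(t[190:310,275:475],None,fx=4,fy=4,interpolation=cv2.INTER_CUBIC))
cv2.imwrite("pics/top0_b.png",cv2.resize(t[190:310,95:295],None,fx=4,fy=4,interpolation=cv2.INTER_CUBIC))
s=cv2.imread("pics/scene0.png")
cv2.imwrite("pics/scene0_a.png",cv2.resize(s[170:330,160:360],None,fx=3.7,fy=3.7,interpolation=cv2.INTER_CUBIC))
E
```

```text
(no output)
```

View pics/top0_a.png

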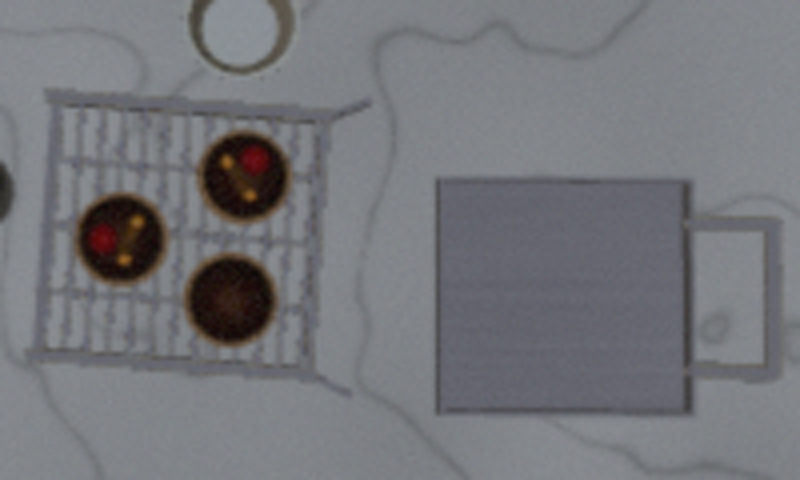

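View pics/top0_b.png

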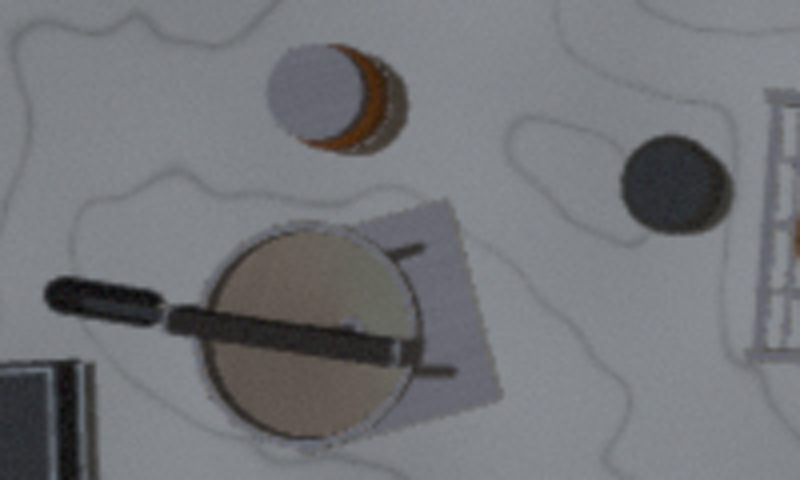

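View pics/scene0_a.png

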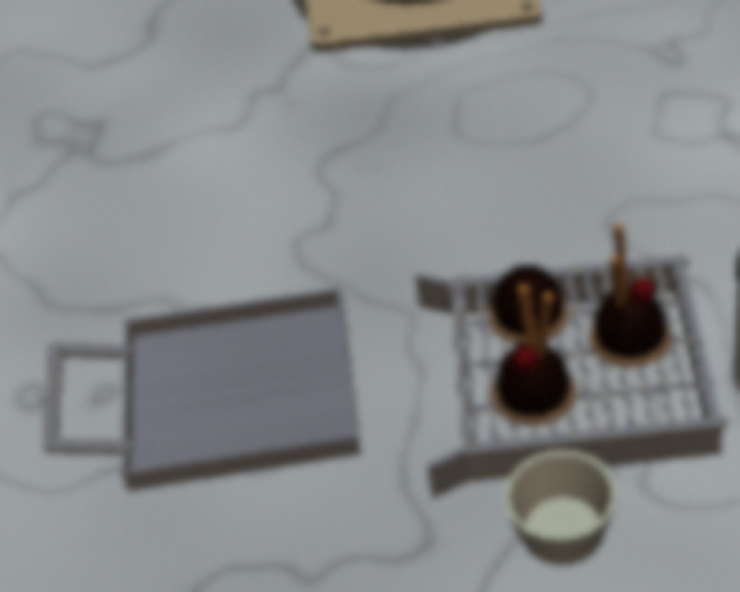

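```bash
cat > h.py <<'E'
import numpy as np, cv2
from scipy.spatial.transform import Rotation as R
from rig import status, optics
def ray(n,u,v):
    p=optics.camera_params(n); K=p["camera_matrix"]; d=R.from_rotvec(p["orientation"]).apply(np.linalg.solve(K,[u,v,1.]))
    return np.array(p["position"]),d
def onz(n,u,v,z):
    c,d=ray(n,u,v); return (c+d*(z-c[2])/d[2])[:2]
def proj(n,P):
    p=optics.camera_params(n); q=R.from_rotvec(p["orientation"]).inv().apply(np.array(P,float)-p["position"]); q=np.atleast_2d(q)
    r=(p["camera_matrix"]@q.T).T; return r[:,:2]/r[:,2:]
def two(a,b):
    c1,d1=ray(*a);c2,d2=ray(*b);d1=d1/np.linalg.norm(d1);d2=d2/np.linalg.norm(d2)
    s=np.linalg.lstsq(np.c_[d1,-d2],c2-c1,rcond=None)[0]
    p,q=c1+s[0]*d1,c2+s[1]*d2; return (p+q)/2,np.linalg.norm(p-q)
def line_fit(P): return P
E
python3 - <<'E'
from h import *
np.set_printoptions(precision=1,suppress=True)
t=cv2.imread("pics/top0.png")
f=lambda U,V,ox=275:((U+.5)/4-.5+ox,(V+.5)/4-.5+190)
print("tray");T=[onz("top",*f(*p),19) for p in [(438,180),(690,182),(690,412),(438,411)]]
print(np.array(T),np.mean(T,0),[np.linalg.norm(T[i]-T[i-1]) for i in range(4)])
H=[onz("top",*f(*p),26) for p in [(772,218),(772,380)]];print("handle",np.array(H),np.mean(H,0))
G=[onz("top",*f(*p),32) for p in [(46,90),(329,112),(313,379),(29,359)]]
print("grid",np.array(G),np.mean(G,0),[np.linalg.norm(G[i]-G[i-1]) for i in range(4)])
for nm,X in(("tray",T),("grid",G)):
    for a,b in((1,0),(2,3)):
        d=X[b]-X[a];print(nm,"x dir",np.degrees(np.arctan2(d[1],d[0])))
    for a,b in((0,3),(1,2)):
        d=X[b]-X[a];print(nm,"y dir",np.degrees(np.arctan2(d[1],d[0]))+90)
hsv=cv2.cvtColor(t,cv2.COLOR_BGR2HSV)
# tray mask
for nm,roi in(("tray",(375,220,480,305)),):
    x0,y0,x1,y1=roi; print("hsv tray",hsv[264,416],"table",hsv[225,430],hsv[240,459])
# cakes
b,g,r=[t[...,i].astype(int) for i in range(3)]
m=((r-b>8)).astype(np.uint8); m[:215]=0;m[285:]=0;m[:,:280]=0;m[:,365:]=0
for c in cv2.findContours(m,cv2.RETR_EXTERNAL,cv2.CHAIN_APPROX_NONE)[0]:
    if len(c)>30:
        e=cv2.fitEllipse(c);print("cake",e,onz("top",*e[0],33), e[1][0]*1148/474)
m=((g<55)&(r<60)&(b<60)).astype(np.uint8);m[:255]=0;m[290:]=0;m[:,:95]=0;m[:,203:]=0
cv2.imwrite("pics/m.png",cv2.resize(m[190:310,95:295]*255,None,fx=4,fy=4))
E
```

```text
tray
[[ 562.7  -97.8]
 [ 562.8 -252. ]
 [ 422.8 -251. ]
 [ 422.   -97.9]] [ 492.5 -174.7] [np.float64(140.71679372603523), np.float64(154.1583842528012), np.float64(140.01809093109017), np.float64(153.13368384296066)]
handle [[ 540.9 -299.7]
 [ 443.  -298.8]] [ 492.  -299.2]
grid [[614.8 142.2]
 [602.8 -29.8]
 [441.4 -20.8]
 [451.9 150.5]] [527.8  60.5] [np.float64(163.15164475153682), np.float64(172.44373761092095), np.float64(161.6744473505674), np.float64(171.61999496826144)]
tray x dir 90.02712466358543
tray x dir 90.28989365465212
tray y dir -89.96357626080783
tray y dir 269.61649746871785
grid x dir 86.01076236190528
grid x dir 86.49948561847032
grid y dir 267.0859730971297
grid y dir 266.8016199961892
hsv tray [113  28 110] table [109  15 133] [107  18 128]
cake ((332.2096252441406, 264.53411865234375), (23.42378044128418, 23.736948013305664), 108.86812591552734) [488.7  29.3] 56.73101254555746
cake ((304.8915100097656, 249.35150146484375), (23.285490036010742, 23.969036102294922), 91.44207000732422) [524.8  95.6] 56.396081353038674
cake ((335.58721923828125, 233.8369140625), (23.289630889892578, 23.49800682067871), 111.01026916503906) [562.9  21.6] 56.40611025653308
```

View pics/m.png

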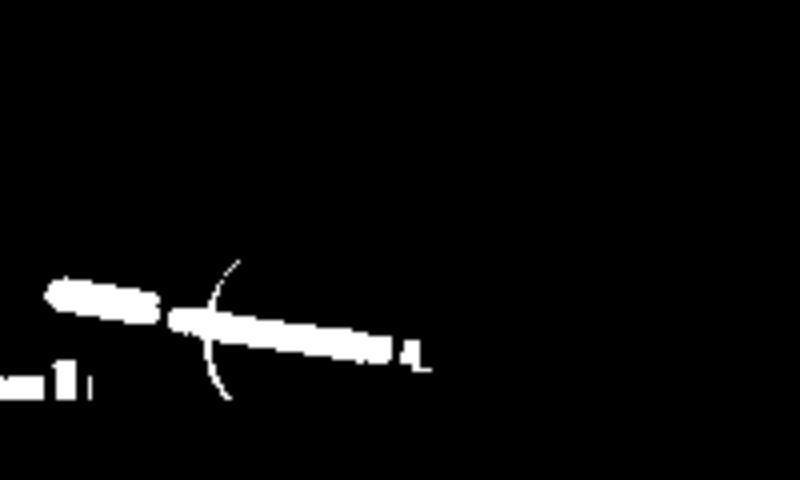

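The plain cake is the lower one in the top view, card centre near (332,264.5). It measures 57 mm across against the 58 mm given. Tray and grid sizes also agree with what was given. Next I cross-check the grid against the scene view and measure the funnel.

```bash
python3 - <<'E'
from h import *
np.set_printoptions(precision=1,suppress=True)
f=lambda U,V,ox=275:((U+.5)/4-.5+ox,(V+.5)/4-.5+190)
t=cv2.imread("pics/top0.png");s=cv2.imread("pics/scene0.png")
# predicted points drawn into scene to check
gx=np.array([np.cos(np.radians(86.6)),np.sin(np.radians(86.6)),0]);gy=np.array([-gx[1],gx[0],0]);o=np.array([527.8,60.5,32])
P=[o+a*gx+b*gy for a,b in((85,81.5),(85,-81.5),(-85,-81.5),(-85,81.5))]
P+=[[492.5+y,-174.7+x,19] for x,y in((78,73),(78,-73),(-78,-73),(-78,73))]+[[492.2+a,-298.5,26] for a in(-45,45)]
P+=[[488.7,29.3,72],[488.7,29.3,32]]
# funnel
m=(t.astype(int).max(2)<60).astype(np.uint8);m[:255]=0;m[283:]=0;m[:,:95]=0;m[:,195:]=0;m[:,:136]=0
c=max(cv2.findContours(cv2.morphologyEx(m,cv2.MORPH_OPEN,np.ones((3,3))),cv2.RETR_EXTERNAL,cv2.CHAIN_APPROX_NONE)[0],key=cv2.contourArea)
l=cv2.fitLine(c,cv2.DIST_HUBER,0,.01,.01).ravel();x,y,w,h=cv2.boundingRect(c);print("bar",l,x,y,w,h)
l=l.astype(float)
A=onz("top",l[2]-25*l[0],l[3]-25*l[1],186);B=onz("top",l[2]+25*l[0],l[3]+25*l[1],186)
d=A-B;print("bar dir(to handle)",np.degrees(np.arctan2(d[1],d[0])),"thick",)
rc=onz("top",*f(312,331,95),144);print("rim centre",rc)
n=np.array([-d[1],d[0]])/np.linalg.norm(d);print("bar line offset from rim centre",(rc-A)@n)
for U in(168,415): print("bar end",onz("top",*f(U,320+ (U-168)*.13,95),184))
for nm,u in(("shaker",(671,184)),("jar",(315,92))): print(nm,onz("top",*f(*u,95),126 if nm=="shaker" else 95))
fc=np.array([rc[0],rc[1]]);dd=d/np.linalg.norm(d)
for k in(-63,0,63): P.append([*(fc+k*dd),186])
for k in range(0,360,30): P.append([fc[0]+60*np.cos(np.radians(k)),fc[1]+60*np.sin(np.radians(k)),144])
def draw(im,n,nm,box,z):
    x0,y0,x1,y1=box;o=cv2.resize(im[y0:y1,x0:x1],None,fx=z,fy=z,interpolation=cv2.INTER_CUBIC)
    for q in proj(n,P): cv2.circle(o,tuple(int(v) for v in((q[0]-x0+.5)*z,(q[1]-y0+.5)*z)),2,(0,255,0),-1)
    cv2.imwrite(nm,o)
draw(s,"scene","pics/sc_a.png",(160,230,360,310),4);draw(s,"scene","pics/sc_b.png",(380,160,520,290),4);draw(t,"top","pics/t_b.png",(100,190,300,310),4)
E
```

```text
bar [  1.    0.1 164.3 273.3] 137 267 56 14
bar dir(to handle) 82.99402088079623 thick
rim centre [470.4 380.8]
bar line offset from rim centre -1.2432416342405597
bar end [476.9 444.4]
bar end [461.3 314.2]
shaker [553.1 188.1]
jar [605.7 397.4]
```

View pics/sc_a.png

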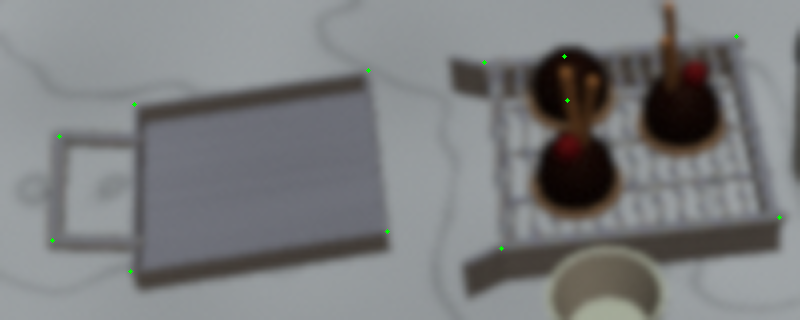

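View pics/sc_b.png

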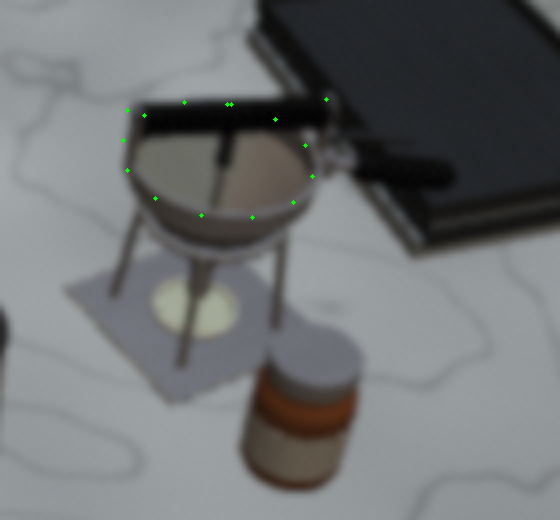

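View pics/t_b.png

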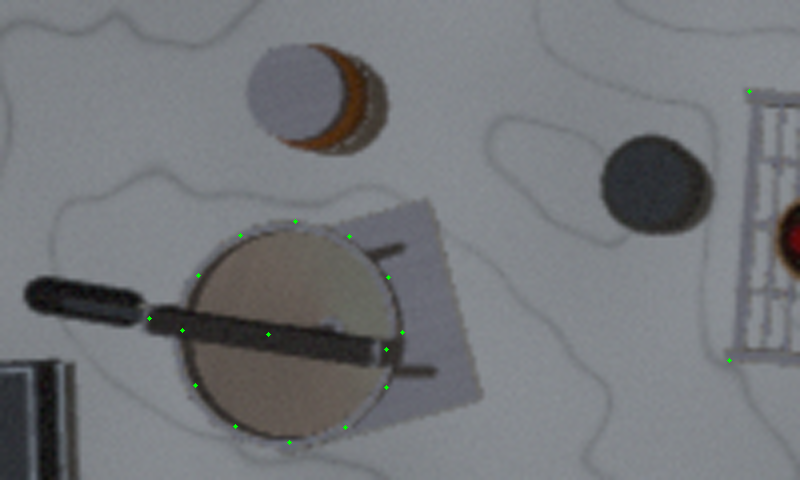

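The overlay shows that the scene view and the top view agree to about 1.3 px (3 mm). Now I work out the approach to the handle. At home depth the gripper body (z≥104, ±88 mm along the jaws) would reach the sticks. So I'll grip only for aligning and insert most of the way, then push the bar with the jaws turned 90°.

```bash
cat >> h.py <<'E'
def plan(x,y,z,yang):
    """travel/turn to put TCP at x,y,z with tool y at world angle yang (deg, mod 180)"""
    s=status.get_state();r=R.from_rotvec(s["tcp_rot"]);M=r.as_matrix()
    d=M.T@(np.array([x,y,z])-s["tool_pos"]);a=np.degrees(np.arctan2(M[1,1],M[0,1]))
    t=-((yang-a+90)%180-90)
    print("t",round(s["clock"],2),"tcp",s["tool_pos"].round(1),"yang",round(a,1),"tilt",round(np.degrees(np.arccos(-M[2,2])),2),"open",round(s["opening"],3),"F",s["contact_force"].round(1),"q",s["joint_positions"].round(2))
    print("travel",d.round(1),"turn",round(t,1))
E
python3 -c "
from h import *
plan(492,-299,100,-90);plan(492,-299,9,-90)"
```

```text
t 0.1 tcp [ 202.3 -617.1  204.7] yang -71.8 tilt 0.1 open 0.997 F [-0.1  0.1 -0.1] q [ 1.19  0.63  0.04  1.52 -0.03  1.   -0.02]
travel [ 374.3 -211.8  105. ] turn 18.2
t 0.1 tcp [ 202.3 -617.1  204.7] yang -71.8 tilt 0.1 open 0.997 F [-0.1  0.1 -0.1] q [ 1.19  0.63  0.04  1.52 -0.03  1.   -0.02]
travel [ 374.4 -211.7  196. ] turn 18.2
```

{"fn": "move_arm", "kwargs": {
  "increments": [
    {"travel":[374,-212,105],"turn":18.2,"claw":0},
    {"travel":[374,-212,105],"turn":18.2,"claw":0},
    {"travel":[374,-212,105],"turn":18.2,"claw":0},
    {"travel":[374,-212,105],"turn":18.2,"claw":0},
    {"travel":[374,-212,105],"turn":18.2,"claw":0},
    {"travel":[374,-212,105],"turn":18.2,"claw":0},
    {"travel":[374,-212,105],"turn":18.2,"claw":0},
    {"travel":[374,-212,105],"turn":18.2,"claw":0},
    {"travel":[374,-212,105],"turn":18.2,"claw":0},
    {"travel":[374,-212,105],"turn":18.2,"claw":0},
    {"travel":[374,-212,105],"turn":18.2,"claw":0},
    {"travel":[374,-212,105],"turn":18.2,"claw":0}
  ],
  "force": 30
}}

```text
clock: 1.3
tool_pos: [490.5, -300.5, 100.1]
tcp_rot: [-3.141, 0.004, 0.002]
contact_force: [0.2, 0.2, 0.5]
opening: 0.998
```

```bash
python3 -c "
from h import *
plan(492,-299,9,-90)
cv2.imwrite('pics/t1.png',cv2.resize(optics.snapshot('top')[190:320,375:535,::-1],None,fx=4,fy=4,interpolation=cv2.INTER_CUBIC))"
```

```text
t 1.3 tcp [ 490.5 -300.5  100.1] yang -90.2 tilt 0.08 open 0.998 F [0.2 0.2 0.5] q [ 0.42  0.66  0.13  1.83 -0.13  0.66 -0.95]
travel [ 1.6 -1.4 91.1] turn -0.2
```

View pics/t1.png

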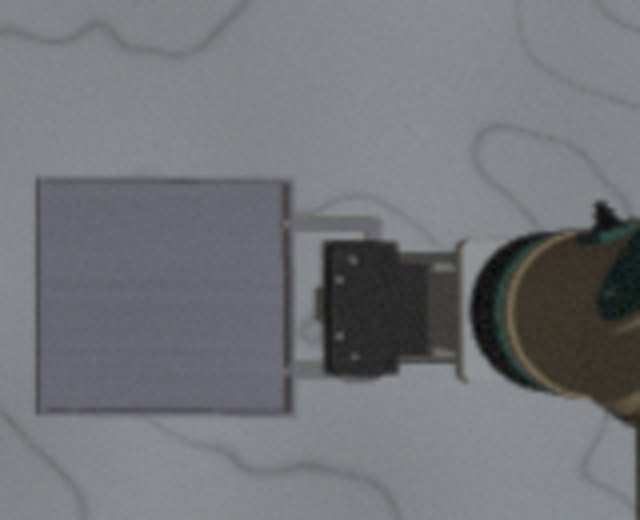

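The gripper is centred over the handle (bar near crop (375,300)) with the jaws along tray x. Descend and close.

{"fn": "move_arm", "kwargs": {
  "increments": [
    {"travel":[1.6,-1.4,45],"turn":0,"claw":0},
    {"travel":[1.6,-1.4,80],"turn":0,"claw":0},
    {"travel":[1.6,-1.4,91],"turn":0,"claw":0},
    {"travel":[1.6,-1.4,91],"turn":0,"claw":0},
    {"travel":[1.6,-1.4,91],"turn":0,"claw":120},
    {"travel":[1.6,-1.4,91],"turn":0,"claw":255},
    {"travel":[1.6,-1.4,91],"turn":0,"claw":255},
    {"travel":[1.6,-1.4,91],"turn":0,"claw":255},
    {"travel":[1.6,-1.4,91],"turn":0,"claw":255},
    {"travel":[1.6,-1.4,91],"turn":0,"claw":255},
    {"travel":[1.6,-1.4,91],"turn":0,"claw":255},
    {"travel":[1.6,-1.4,91],"turn":0,"claw":255}
  ]
}}

```text
clock: 2.55
tool_pos: [492.0, -299.0, 9.3]
tcp_rot: [-3.141, 0.006, 0.002]
contact_force: [0.4, 3.5, 3.2]
opening: 0.561
```

```bash
python3 -c "
from h import *
plan(492,-299,9,-90)
im=optics.snapshot('top');cv2.imwrite('pics/t2f.png',im[:,:,::-1])
cv2.imwrite('pics/t2.png',cv2.resize(im[190:310,275:475,::-1],None,fx=4,fy=4,interpolation=cv2.INTER_CUBIC))"
```

```text
t 2.55 tcp [ 492.  -299.     9.3] yang -90.2 tilt 0.08 open 0.561 F [0.4 3.5 3.2] q [ 0.44  0.8   0.1   1.87 -0.16  0.48 -0.93]
travel [-0.  -0.   0.3] turn -0.2
```

View pics/t2.png

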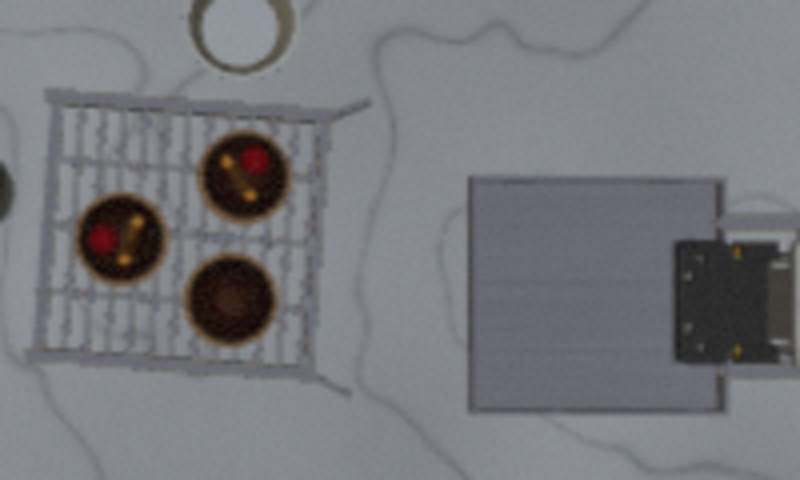

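The +y finger came down inside the tray wall, because fully open the fingers reach 59 mm from the bar and the wall is only 45 mm away. It dragged the tray back about 20 mm with low force. I'll open, lift, re-measure and re-approach with the jaws half open.

{"fn": "move_arm", "kwargs": {
  "increments": [
    {"travel":[0,0,0],"turn":0,"claw":60},
    {"travel":[0,0,0],"turn":0,"claw":60},
    {"travel":[0,0,-40],"turn":0,"claw":60},
    {"travel":[0,0,-85],"turn":0,"claw":130},
    {"travel":[0,0,-91],"turn":0,"claw":130},
    {"travel":[0,0,-91],"turn":0,"claw":130},
    {"travel":[0,0,-91],"turn":0,"claw":130}
  ]
}}

```text
clock: 3.3
tool_pos: [491.4, -299.2, 99.5]
tcp_rot: [-3.141, 0.006, 0.003]
contact_force: [0.3, 0.5, -0.7]
opening: 0.5
```

```bash
python3 -c "
from h import *
plan(492,-299,9,-90)
im=optics.snapshot('top');cv2.imwrite('pics/t3f.png',im[:,:,::-1])
cv2.imwrite('pics/t3.png',cv2.resize(im[190:310,370:530,::-1],None,fx=5,fy=5,interpolation=cv2.INTER_CUBIC))"
```

```text
t 3.3 tcp [ 491.4 -299.2   99.5] yang -90.2 tilt 0.14 open 0.5 F [ 0.3  0.5 -0.7] q [ 0.41  0.66  0.13  1.83 -0.13  0.66 -0.95]
travel [ 0.8 -0.2 90.5] turn -0.2
```

View pics/t3.png

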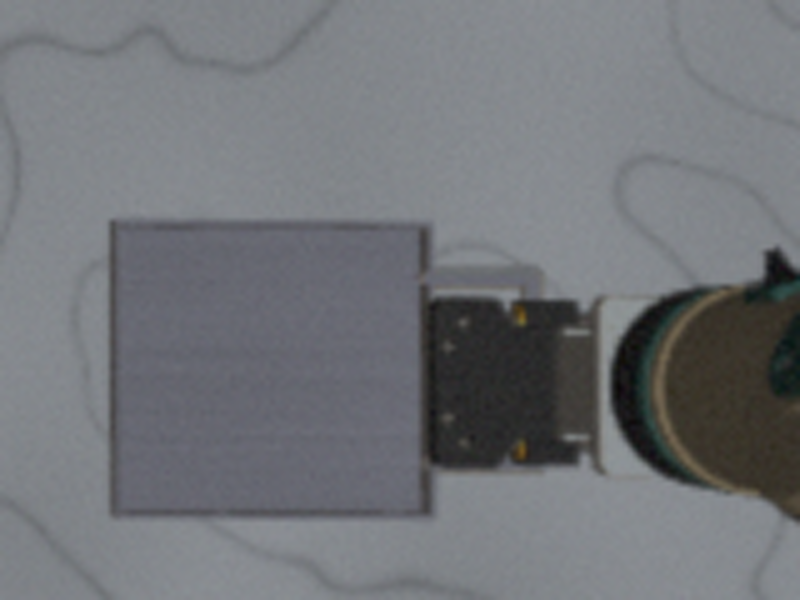

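The tray was shifted straight back 19 mm and is still square (left edge crop u≈112 → column 392), so the handle is now at y≈−318.5. Re-grasp with a 47 mm opening.

{"fn": "move_arm", "kwargs": {
  "increments": [
    {"travel":[1,19.3,30],"turn":0,"claw":130},
    {"travel":[1,19.3,70],"turn":0,"claw":130},
    {"travel":[1,19.3,90],"turn":0,"claw":130},
    {"travel":[1,19.3,90],"turn":0,"claw":130},
    {"travel":[1,19.3,90],"turn":0,"claw":255},
    {"travel":[1,19.3,90],"turn":0,"claw":255},
    {"travel":[1,19.3,90],"turn":0,"claw":255},
    {"travel":[1,19.3,90],"turn":0,"claw":255},
    {"travel":[1,19.3,90],"turn":0,"claw":255},
    {"travel":[1,19.3,90],"turn":0,"claw":255},
    {"travel":[1,19.3,90],"turn":0,"claw":255},
    {"travel":[1,19.3,90],"turn":0,"claw":255}
  ]
}}

```text
clock: 4.55
tool_pos: [492.4, -319.1, 9.6]
tcp_rot: [-3.141, 0.006, 0.002]
contact_force: [-0.1, -2.7, 6.0]
opening: 0.096
```

```bash
python3 -c "
from h import *
plan(492,-299,9,-90)
im=optics.snapshot('top');cv2.imwrite('pics/t4f.png',im[:,:,::-1])
cv2.imwrite('pics/t4.png',cv2.resize(im[190:310,370:530,::-1],None,fx=5,fy=5,interpolation=cv2.INTER_CUBIC))"
```

```text
t 4.55 tcp [ 492.4 -319.1    9.6] yang -90.2 tilt 0.09 open 0.096 F [-0.1 -2.7  6. ] q [ 0.46  0.81  0.1   1.84 -0.15  0.5  -0.91]
travel [ -0.4 -20.1   0.6] turn -0.2
```

View pics/t4.png

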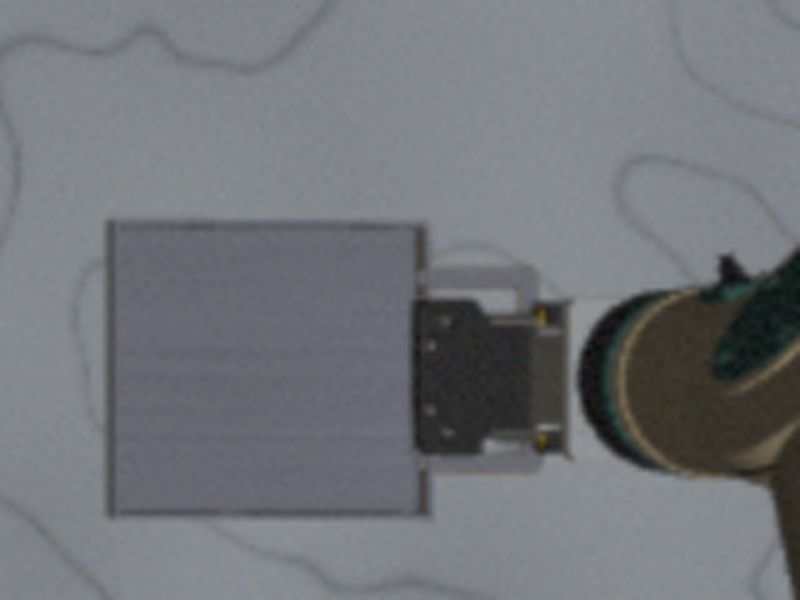

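Gripped on the 10 mm bar (9 mm opening). Now square it up in front of the mouth: swing −3.4° and shift onto the grid's axis, staying clear of the flares.

{"fn": "move_arm", "kwargs": {
  "increments": [
    {"travel":[3,-8,0],"turn":0.7,"claw":255},
    {"travel":[6,-18,0],"turn":1.5,"claw":255},
    {"travel":[9,-28,0],"turn":2.3,"claw":255},
    {"travel":[12,-37,0],"turn":3,"claw":255},
    {"travel":[14,-44,0],"turn":3.4,"claw":255},
    {"travel":[14,-44,0],"turn":3.4,"claw":255},
    {"travel":[14,-44,0],"turn":3.4,"claw":255}
  ],
  "force": 40
}}

```text
clock: 5.3
tool_pos: [507.6, -272.8, 9.7]
tcp_rot: [-3.138, 0.097, 0.001]
contact_force: [0.7, 0.1, 5.3]
opening: 0.094
```

```bash
python3 -c "
from h import *
plan(492,-299,9,-90)
im=optics.snapshot('top');cv2.imwrite('pics/t5f.png',im[:,:,::-1])
cv2.imwrite('pics/t5.png',cv2.resize(im[190:310,275:475,::-1],None,fx=4,fy=4,interpolation=cv2.INTER_CUBIC))"
```

```text
t 5.3 tcp [ 507.6 -272.8    9.7] yang -93.5 tilt 0.11 open 0.094 F [0.7 0.1 5.3] q [ 0.37  0.81  0.12  1.87 -0.19  0.48 -1.01]
travel [-13.9  27.1   0.7] turn -3.5
```

View pics/t5.png

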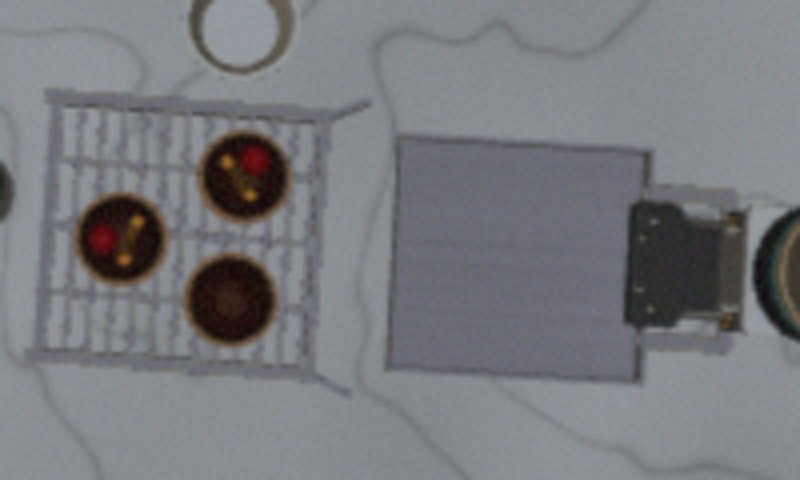

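```bash
python3 - <<'E'
from h import *
np.set_printoptions(precision=2,suppress=True)
f=lambda p:((p[0]+.5)/4-.5+275,(p[1]+.5)/4-.5+190)
T=np.array([onz("top",*f(p),19) for p in [(399,136),(651,151),(640,382),(387,368)]])
G=np.array([onz("top",*f(p),32) for p in [(46,90),(329,112),(313,379),(29,359)]])
def ang(X):
    a=[X[0]-X[1],X[3]-X[2]];b=[X[0]-X[3],X[1]-X[2]]
    return [np.degrees(np.arctan2(d[1],d[0])) for d in a]+[np.degrees(np.arctan2(d[1],d[0]))+90 for d in b]
print(ang(T),ang(G),T.mean(0),G.mean(0))
th=np.radians(np.mean(ang(G)));gx=np.array([np.cos(th),np.sin(th)]);gy=np.array([-gx[1],gx[0]])
d=T.mean(0)-G.mean(0);print(np.degrees(th),np.mean(ang(T)),d@gx,d@gy)
E
```

```text
[np.float64(87.05852159951333), np.float64(87.35367894194724), np.float64(87.150266926181), np.float64(86.96593651412786)] [np.float64(86.01076236190528), np.float64(86.49948561847032), np.float64(87.08597309712971), np.float64(86.80161999618913)] [ 514.87 -147.43] [527.75  60.5 ]
86.59946026842361 87.13210099544236 -208.32744121187162 0.524760313692601
```

Tray and grid differ by only 0.5° and 0.5 mm laterally. Start the insertion.

{"fn": "move_arm", "kwargs": {
  "increments": [
    {"travel":[-0.5,-6,0],"turn":0.5,"claw":255},
    {"travel":[-0.5,-16,0],"turn":0.5,"claw":255},
    {"travel":[-0.5,-26,0],"turn":0.5,"claw":255},
    {"travel":[-0.5,-36,0],"turn":0.5,"claw":255},
    {"travel":[-0.5,-46,0],"turn":0.5,"claw":255},
    {"travel":[-0.5,-56,0],"turn":0.5,"claw":255},
    {"travel":[-0.5,-66,0],"turn":0.5,"claw":255},
    {"travel":[-0.5,-74,0],"turn":0.5,"claw":255},
    {"travel":[-0.5,-80,0],"turn":0.5,"claw":255}
  ]
}}

```text
clock: 6.25
tool_pos: [512.0, -192.2, 9.9]
tcp_rot: [-3.138, 0.11, 0.001]
contact_force: [0.6, -5.3, 5.7]
opening: 0.095
```

```bash
python3 -c "
from h import *
plan(492,-299,9,-90)
im=optics.snapshot('top');cv2.imwrite('pics/t6f.png',im[:,:,::-1])
cv2.imwrite('pics/t6.png',cv2.resize(im[190:310,275:475,::-1],None,fx=4,fy=4,interpolation=cv2.INTER_CUBIC))"
```

```text
t 6.25 tcp [ 512.  -192.2    9.9] yang -94.0 tilt 0.11 open 0.095 F [ 0.6 -5.3  5.7] q [ 0.22  0.78  0.13  1.95 -0.23  0.42 -1.11]
travel [-12.5 108.    0.7] turn -4.0
```

View pics/t6.png

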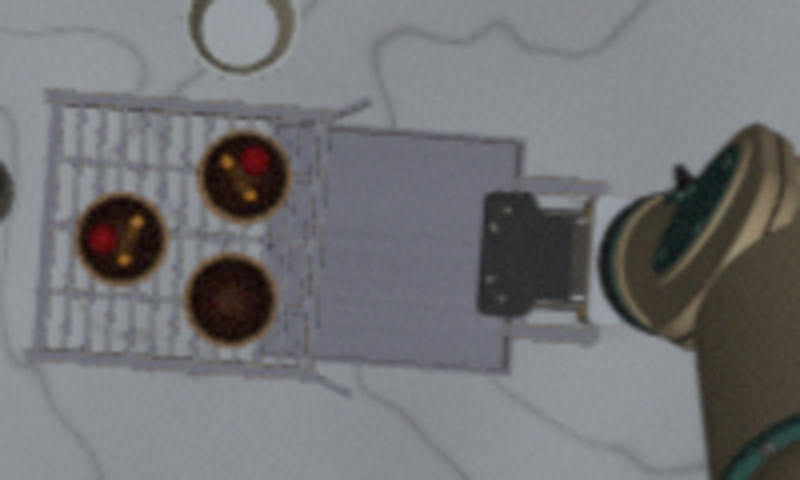

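The tray has entered between the runners (front edge near crop u≈268) with about 5 N of drag. Continue 78 mm more, which keeps the body about 25 mm clear of the sticks.

{"fn": "move_arm", "kwargs": {
  "increments": [
    {"travel":[-0.1,-6,0],"turn":0,"claw":255},
    {"travel":[-0.2,-16,0],"turn":0,"claw":255},
    {"travel":[-0.3,-26,0],"turn":-0.2,"claw":255},
    {"travel":[-0.4,-36,0],"turn":-0.4,"claw":255},
    {"travel":[-0.5,-46,0],"turn":-0.4,"claw":255},
    {"travel":[-0.6,-56,0],"turn":-0.4,"claw":255},
    {"travel":[-0.7,-66,0],"turn":-0.4,"claw":255},
    {"travel":[-0.8,-74,0],"turn":-0.4,"claw":255},
    {"travel":[-0.8,-78,0],"turn":-0.4,"claw":255}
  ]
}}

```text
clock: 7.2
tool_pos: [516.5, -111.5, 9.8]
tcp_rot: [-3.137, 0.096, 0.003]
contact_force: [0.1, -4.4, 3.9]
opening: 0.093
```

```bash
python3 -c "
from h import *
plan(492,-299,9,-90)
im=optics.snapshot('top');cv2.imwrite('pics/t7f.png',im[:,:,::-1])
cv2.imwrite('pics/t7.png',cv2.resize(im[190:310,275:475,::-1],None,fx=4,fy=4,interpolation=cv2.INTER_CUBIC))"
```

```text
t 7.2 tcp [ 516.5 -111.5    9.8] yang -93.5 tilt 0.22 open 0.093 F [ 0.1 -4.4  3.9] q [ 0.07  0.77  0.14  2.   -0.27  0.39 -1.21]
travel [-13.  188.7   0.2] turn -3.5
```

View pics/t7.png

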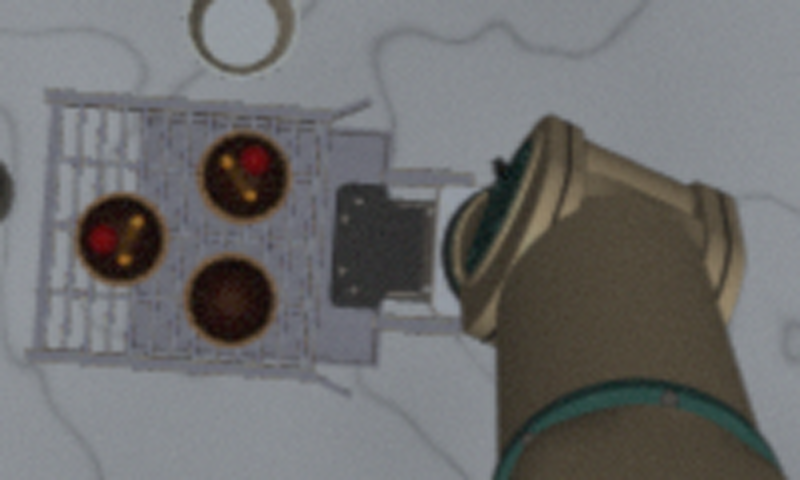

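About 47 mm remain. Release, lift, back off 35 mm and turn the jaws 90°, so that two spread fingers can push the bar.

{"fn": "move_arm", "kwargs": {
  "increments": [
    {"travel":[0,0,0],"turn":0,"claw":130},
    {"travel":[0,0,0],"turn":0,"claw":130},
    {"travel":[0,0,0],"turn":0,"claw":130},
    {"travel":[0,0,-30],"turn":0,"claw":130},
    {"travel":[0,0,-60],"turn":0,"claw":130},
    {"travel":[0,10,-70],"turn":-8,"claw":130},
    {"travel":[0,35,-70],"turn":-16,"claw":130},
    {"travel":[0,35,-70],"turn":-24,"claw":130},
    {"travel":[0,35,-70],"turn":-32,"claw":130},
    {"travel":[0,35,-70],"turn":-40,"claw":130},
    {"travel":[0,35,-70],"turn":-48,"claw":130},
    {"travel":[0,35,-70],"turn":-56,"claw":130}
  ]
}}

```text
clock: 8.45
tool_pos: [514.1, -146.1, 79.5]
tcp_rot: [-2.809, -1.396, 0.001]
contact_force: [0.3, -0.1, 0.1]
opening: 0.488
```

```bash
python3 -c "
from h import *
plan(514.5,-144.5,80,-3.4);plan(514.5,-144.5,14,-3.4)"
```

```text
t 8.45 tcp [ 514.1 -146.1   79.5] yang -37.2 tilt 0.3 open 0.488 F [ 0.3 -0.1  0.1] q [ 0.28  0.65 -0.08  1.95  0.09  0.55 -0.51]
travel [ 1.5 -0.6 -0.5] turn -33.8
t 8.45 tcp [ 514.1 -146.1   79.5] yang -37.2 tilt 0.3 open 0.488 F [ 0.3 -0.1  0.1] q [ 0.28  0.65 -0.08  1.95  0.09  0.55 -0.51]
travel [ 1.4 -0.3 65.5] turn -33.8
```

{"fn": "move_arm", "kwargs": {
  "increments": [
    {"travel":[1,0,0],"turn":-8,"claw":130},
    {"travel":[1,0,0],"turn":-16,"claw":130},
    {"travel":[1,0,0],"turn":-24,"claw":130},
    {"travel":[1,0,0],"turn":-32,"claw":130},
    {"travel":[1,0,15],"turn":-33.8,"claw":130},
    {"travel":[1,0,45],"turn":-33.8,"claw":130},
    {"travel":[1,0,65],"turn":-33.8,"claw":130},
    {"travel":[1,0,65],"turn":-33.8,"claw":130}
  ]
}}

```text
clock: 9.25
tool_pos: [512.1, -144.5, 12.1]
tcp_rot: [-2.278, -2.149, 0.003]
contact_force: [-0.1, 0.8, 0.2]
opening: 0.494
```

```bash
python3 -c "
from h import *
plan(519,-84,14,-3.4)
im=optics.snapshot('top');cv2.imwrite('pics/t8f.png',im[:,:,::-1])
cv2.imwrite('pics/t8.png',cv2.resize(im[190:310,275:475,::-1],None,fx=4,fy=4,interpolation=cv2.INTER_CUBIC))
im=optics.snapshot('scene')
cv2.imwrite('pics/s8.png',cv2.resize(im[210:320,160:360,::-1],None,fx=4,fy=4,interpolation=cv2.INTER_CUBIC))"
```

```text
t 9.25 tcp [ 512.1 -144.5   12.1] yang -3.4 tilt 0.58 open 0.494 F [-0.1  0.8  0.2] q [ 0.35  0.77 -0.2   1.98  0.32  0.43 -0.14]
travel [60.8  3.3 -1.6] turn 0.0
```

View pics/t8.png

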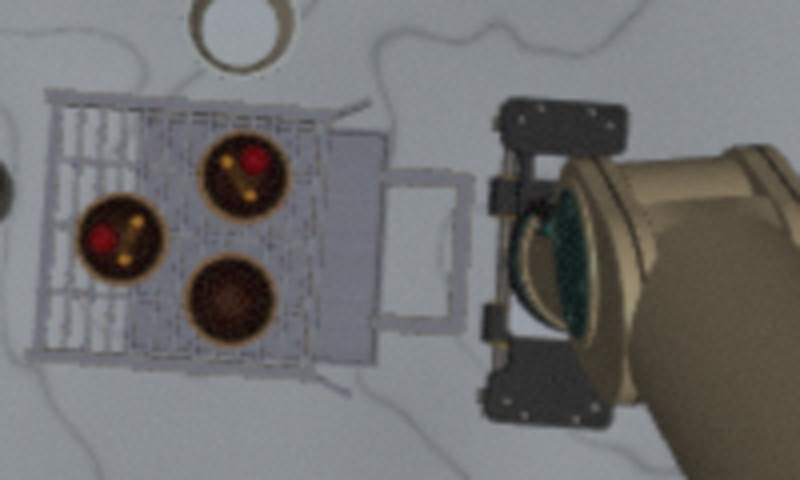

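View pics/s8.png

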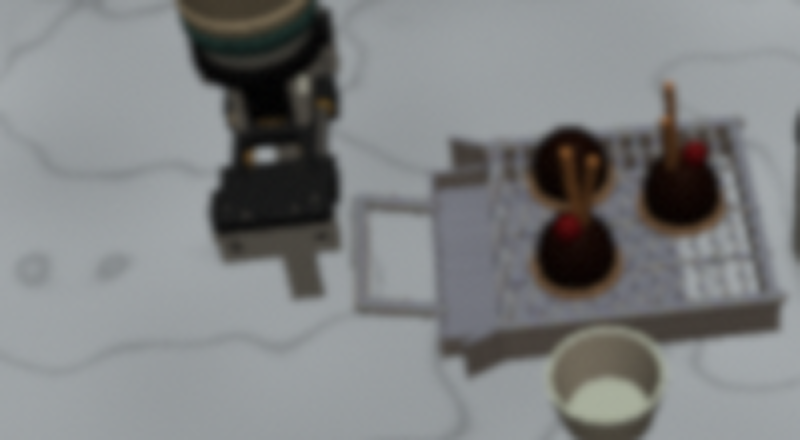

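The fingers stand clear behind the bar (bar at crop u≈463, fingers ≥ 490). Push along the grid axis.

{"fn": "move_arm", "kwargs": {
  "increments": [
    {"travel":[8,3,0],"turn":0,"claw":130},
    {"travel":[16,3,0],"turn":0,"claw":130},
    {"travel":[22,3,0],"turn":0,"claw":130},
    {"travel":[29,3,0],"turn":0,"claw":130},
    {"travel":[36,3,0],"turn":0,"claw":130},
    {"travel":[43,3,0],"turn":0,"claw":130},
    {"travel":[50,3,0],"turn":0,"claw":130},
    {"travel":[55,3,0],"turn":0,"claw":130},
    {"travel":[58,3,0],"turn":0,"claw":130}
  ]
}}

```text
clock: 10.25
tool_pos: [520.6, -86.4, 14.7]
tcp_rot: [-2.28, -2.152, -0.001]
contact_force: [0.3, -4.5, 3.0]
opening: 0.491
```

```bash
python3 -c "
from h import *
plan(519,-84,14,-3.4)
im=optics.snapshot('top');cv2.imwrite('pics/t9f.png',im[:,:,::-1])
cv2.imwrite('pics/t9.png',cv2.resize(im[190:310,275:475,::-1],None,fx=4,fy=4,interpolation=cv2.INTER_CUBIC))"
```

```text
t 10.25 tcp [520.6 -86.4  14.7] yang -3.3 tilt 0.36 open 0.491 F [ 0.3 -4.5  3. ] q [ 0.23  0.76 -0.18  1.99  0.29  0.42 -0.23]
travel [ 2.3 -1.7  0.7] turn 0.1
```

View pics/t9.png

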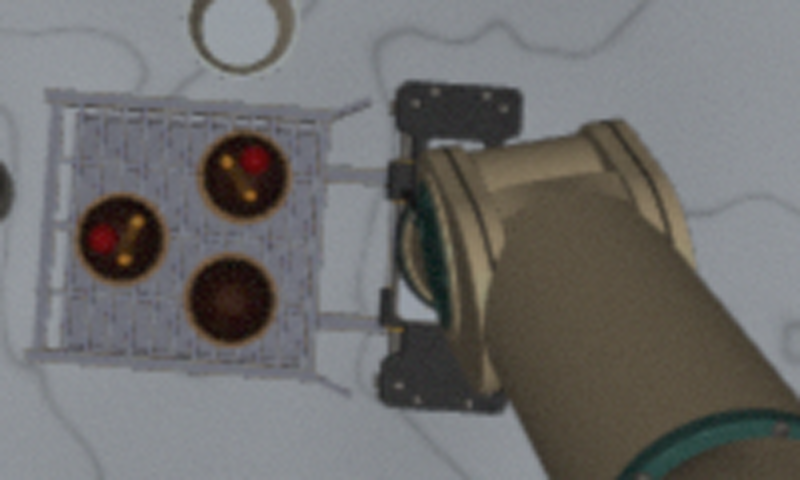

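The front edge is at crop u≈75 and the slot end near 52, so roughly 10 mm is left. Push slowly.

{"fn": "move_arm", "kwargs": {
  "increments": [
    {"travel":[2,0,0],"turn":0,"claw":130},
    {"travel":[4,0,0],"turn":0,"claw":130},
    {"travel":[6,0,0],"turn":0,"claw":130},
    {"travel":[7,0,0],"turn":0,"claw":130},
    {"travel":[8,0,0],"turn":0,"claw":130},
    {"travel":[8,0,0],"turn":0,"claw":130}
  ]
}}

```text
clock: 10.9
tool_pos: [520.9, -78.1, 14.6]
tcp_rot: [-2.28, -2.152, -0.001]
contact_force: [-0.1, -3.0, 2.3]
opening: 0.492
```

{"fn": "move_arm", "kwargs": {
  "increments": [
    {"travel":[1,0,0],"turn":0,"claw":130},
    {"travel":[2,0,0],"turn":0,"claw":130},
    {"travel":[3,0,0],"turn":0,"claw":130},
    {"travel":[4,0,0],"turn":0,"claw":130},
    {"travel":[4,0,0],"turn":0,"claw":130}
  ]
}}

```text
clock: 11.4
tool_pos: [520.1, -77.6, 14.7]
tcp_rot: [-2.284, -2.15, 0.005]
contact_force: [-1.7, -9.6, 2.4]
opening: 0.49
```

```bash
python3 -c "
from h import *
plan(519,-84,14,-3.4)
im=optics.snapshot('top');cv2.imwrite('pics/t10f.png',im[:,:,::-1])
cv2.imwrite('pics/t10.png',cv2.resize(im[190:310,275:475,::-1],None,fx=4,fy=4,interpolation=cv2.INTER_CUBIC))"
```

```text
t 11.4 tcp [520.1 -77.6  14.7] yang -3.5 tilt 0.36 open 0.49 F [-1.7 -9.6  2.4] q [ 0.21  0.76 -0.17  2.    0.29  0.42 -0.25]
travel [-6.4 -0.7  0.7] turn -0.1
```

View pics/t10.png

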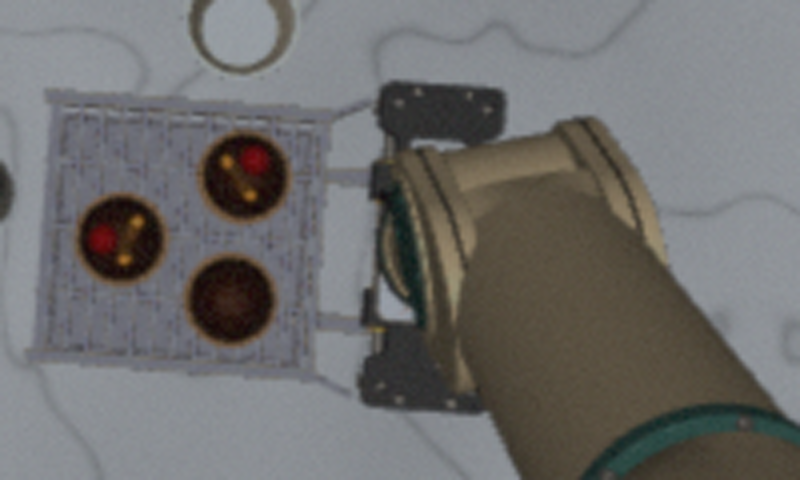

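The tool stalled with force rising to 10 N, and the tray now fills the slot up to the end wire. One firmer push to confirm the stop.

{"fn": "move_arm", "kwargs": {
  "increments": [
    {"travel":[3,0,0],"turn":0,"claw":130},
    {"travel":[6,0,0],"turn":0,"claw":130},
    {"travel":[8,0,0],"turn":0,"claw":130},
    {"travel":[8,0,0],"turn":0,"claw":130}
  ]
}}

```text
clock: 11.85
tool_pos: [519.6, -77.4, 14.8]
tcp_rot: [-2.293, -2.147, 0.016]
contact_force: [-1.1, -18.2, 1.7]
opening: 0.491
```

Held at 18 N with only 0.2 mm of movement, so it is at the back stop. Back off and lift, then check the tray.

{"fn": "move_arm", "kwargs": {
  "increments": [
    {"travel":[-10,0,0],"turn":0,"claw":130},
    {"travel":[-30,0,0],"turn":0,"claw":130},
    {"travel":[-40,0,-20],"turn":0,"claw":130},
    {"travel":[-60,0,-65],"turn":0,"claw":60},
    {"travel":[-100,0,-110],"turn":0,"claw":0},
    {"travel":[-100,0,-155],"turn":0,"claw":0},
    {"travel":[-100,0,-200],"turn":0,"claw":0},
    {"travel":[-100,0,-245],"turn":0,"claw":0},
    {"travel":[-100,0,-275],"turn":0,"claw":0},
    {"travel":[-100,0,-275],"turn":0,"claw":0}
  ]
}}

```text
clock: 12.85
tool_pos: [518.2, -174.4, 294.8]
tcp_rot: [2.287, 2.145, -0.007]
contact_force: [0.5, 0.0, -0.1]
opening: 0.992
```

```bash
python3 -c "
from h import *
plan(470,380.8,290,-7)
im=optics.snapshot('top');cv2.imwrite('pics/t11f.png',im[:,:,::-1])
cv2.imwrite('pics/t11.png',cv2.resize(im[190:310,275:475,::-1],None,fx=4,fy=4,interpolation=cv2.INTER_CUBIC))
im=optics.snapshot('scene')
cv2.imwrite('pics/s11.png',cv2.resize(im[210:320,160:360,::-1],None,fx=4,fy=4,interpolation=cv2.INTER_CUBIC))"
```

```text
t 12.85 tcp [ 518.2 -174.4  294.8] yang -3.7 tilt 0.46 open 0.992 F [ 0.5  0.  -0.1] q [ 0.5   0.4  -0.33  1.68  0.15  1.08  0.05]
travel [ 5.51e+02 -8.36e+01  3.00e-01] turn 3.3
```

View pics/t11.png

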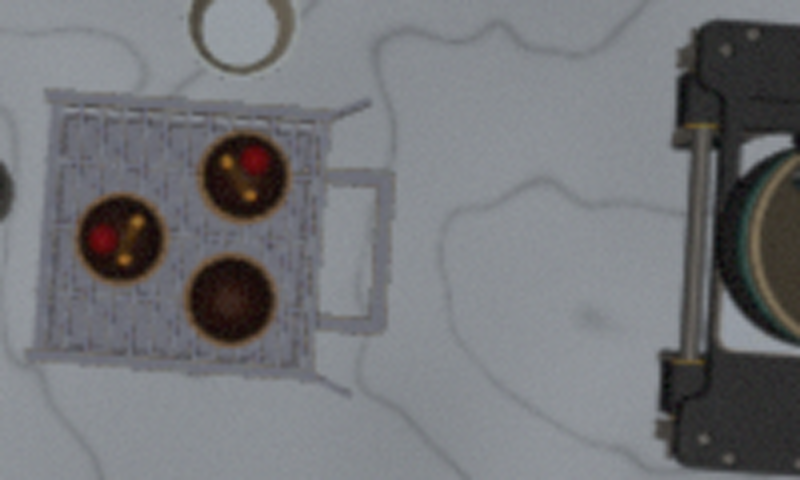

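View pics/s11.png

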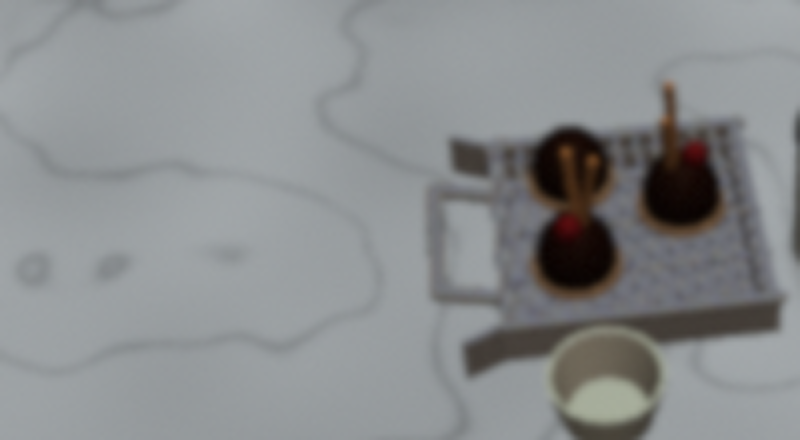

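```bash
python3 - <<'E'
from h import *
f=lambda p:((p[0]+.5)/4-.5+275,(p[1]+.5)/4-.5+190)
a=onz("top",*f((384,172)),26);b=onz("top",*f((374,330)),26);m=(a+b)/2
th=np.radians(86.6);gx=np.array([np.cos(th),np.sin(th)]);gy=np.array([-gx[1],gx[0]])
d=m-[527.75,60.5];print(m,d@gx,d@gy,np.degrees(np.arctan2(*(a-b)[::-1])))
plan(471,380,290,-7)
E
```

```text
[518.97065683 -61.03682281] -121.84356809081818 1.555981793966662 -3.4868466778972786
t 12.95 tcp [ 515.3 -174.3  290.4] yang -3.7 tilt 0.55 open 1.0 F [ 0.4  0.5 -0.6] q [ 0.5   0.4  -0.33  1.69  0.15  1.08  0.05]
travel [550.3 -79.8  -2.7] turn 3.3
```

The handle is 122 mm from the grid origin (123 expected), 1.6 mm to the side and square within 0.1°, so the tray is home. Now go to a hover above the funnel bar, at z≈290, clear of everything.

{"fn": "move_arm", "kwargs": {
  "increments": [
    {"travel":[550,-80,-3],"turn":3.3,"claw":0},
    {"travel":[550,-80,-3],"turn":3.3,"claw":0},
    {"travel":[550,-80,-3],"turn":3.3,"claw":0},
    {"travel":[550,-80,-3],"turn":3.3,"claw":0},
    {"travel":[550,-80,-3],"turn":3.3,"claw":0},
    {"travel":[550,-80,-3],"turn":3.3,"claw":0},
    {"travel":[550,-80,-3],"turn":3.3,"claw":0},
    {"travel":[550,-80,-3],"turn":3.3,"claw":0},
    {"travel":[550,-80,-3],"turn":3.3,"claw":0},
    {"travel":[550,-80,-3],"turn":3.3,"claw":0},
    {"travel":[550,-80,-3],"turn":3.3,"claw":0},
    {"travel":[550,-80,-3],"turn":3.3,"claw":0}
  ],
  "force": 60
}}

```text
clock: 14.15
tool_pos: [466.0, 387.0, 287.5]
tcp_rot: [-2.337, -2.09, 0.019]
contact_force: [-0.5, -0.3, -0.4]
opening: 1.002
```

```bash
python3 -c "
from h import *
plan(471,380,200,-7)"
```

```text
t 14.15 tcp [466.  387.  287.5] yang -6.4 tilt 0.78 open 1.002 F [-0.5 -0.3 -0.4] q [-0.46  0.52 -0.44  1.52  0.23  1.17 -1.06]
travel [-6.   6.9 87.5] turn 0.6
```

{"fn": "move_arm", "kwargs": {
  "increments": [
    {"travel":[-6,7,30],"turn":0.6,"claw":0},
    {"travel":[-6,7,60],"turn":0.6,"claw":0},
    {"travel":[-6,7,70],"turn":0.6,"claw":0},
    {"travel":[-6,7,70],"turn":0.6,"claw":0}
  ]
}}

```text
clock: 14.55
tool_pos: [469.9, 378.6, 214.9]
tcp_rot: [-2.347, -2.077, 0.028]
contact_force: [-1.2, -1.3, 0.2]
opening: 1.0
```

```bash
python3 -c "
from h import *
plan(471,380,157,-7)
im=optics.snapshot('top');cv2.imwrite('pics/t12.png',cv2.resize(im[190:330,95:275,::-1],None,fx=4,fy=4,interpolation=cv2.INTER_CUBIC))
im=optics.snapshot('scene')
cv2.imwrite('pics/s12.png',cv2.resize(im[110:290,360:540,::-1],None,fx=3.3,fy=3.3,interpolation=cv2.INTER_CUBIC))"
```

```text
t 14.55 tcp [469.9 378.6 214.9] yang -7.0 tilt 1.09 open 1.0 F [-1.2 -1.3  0.2] q [-0.46  0.59 -0.42  1.61  0.26  1.01 -1.08]
travel [ 2.1  1.9 57.9] turn 0.0
```

View pics/t12.png

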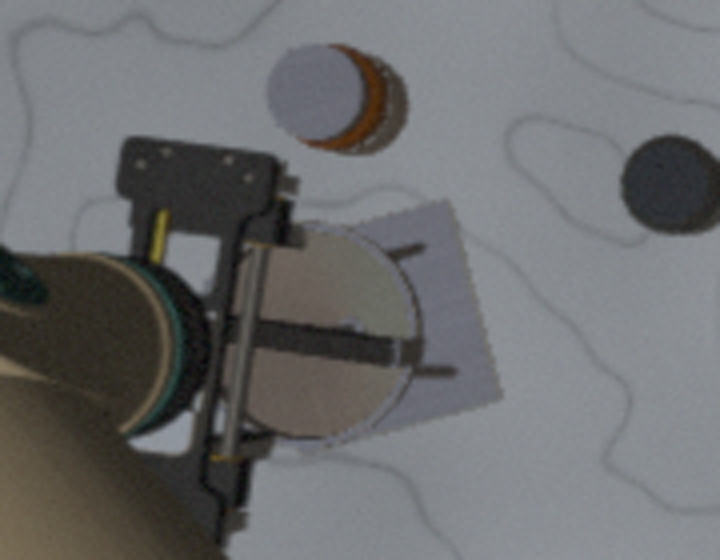

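View pics/s12.png

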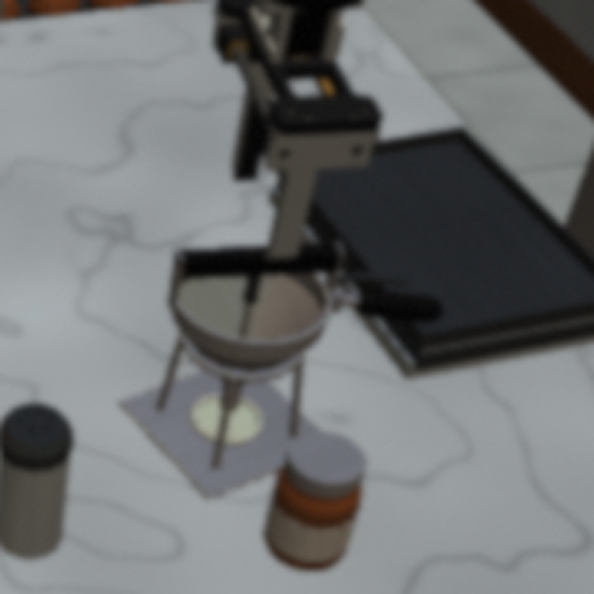

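```bash
python3 - <<'E'
from h import *
s=status.get_state();M=R.from_rotvec(s["tcp_rot"]).as_matrix()
c=s["tool_pos"]
for k in(53,-53):
  p=c+M[:,1]*k; q=proj("scene",p)[0]; print(k,p.round(1),q,(q-[360,110])*3.3, (proj("top",p)[0]-[95,190])*4)
for P in([470.4,380.8,186],[470.4,380.8,166]): q=proj("scene",P)[0];print((q-[360,110])*3.3)
E
```

```text
53 [524.  373.8 217.2] [443.96082497 188.79396986] [277.0707224  260.02010052] [282.9368878  228.46566698]
-53 [418.8 386.7 218.6] [433.11935899 163.02976352] [241.29388466 174.99821961] [251.08940051 436.67948794]
[251.96751907 249.92143297]
[247.84078081 271.04379491]
```

The tool stands over the bar's middle, and predicted fingertips and bar shift together in both views to within about 2 mm. Descend and grip.

{"fn": "move_arm", "kwargs": {
  "increments": [
    {"travel":[2,1,25],"turn":0,"claw":0},
    {"travel":[2,1,45],"turn":0,"claw":0},
    {"travel":[2,1,58],"turn":0,"claw":0},
    {"travel":[2,1,58],"turn":0,"claw":0},
    {"travel":[2,1,58],"turn":0,"claw":150},
    {"travel":[2,1,58],"turn":0,"claw":255},
    {"travel":[2,1,58],"turn":0,"claw":255},
    {"travel":[2,1,58],"turn":0,"claw":255},
    {"travel":[2,1,58],"turn":0,"claw":255},
    {"travel":[2,1,58],"turn":0,"claw":255},
    {"travel":[2,1,58],"turn":0,"claw":255},
    {"travel":[2,1,58],"turn":0,"claw":255}
  ],
  "force": 60
}}

```text
clock: 15.85
tool_pos: [471.9, 381.9, 159.8]
tcp_rot: [-2.348, -2.077, 0.018]
contact_force: [0.5, -0.2, 0.1]
opening: 0.355
```

```bash
python3 -c "
from h import *
plan(471,380,157,-7)
im=optics.snapshot('scene')
cv2.imwrite('pics/s13.png',cv2.resize(im[110:290,360:540,::-1],None,fx=3.3,fy=3.3,interpolation=cv2.INTER_CUBIC))"
```

```text
t 15.85 tcp [471.9 381.9 159.8] yang -7.0 tilt 0.78 open 0.355 F [ 0.5 -0.2  0.1] q [-0.48  0.65 -0.4   1.67  0.3   0.89 -1.12]
travel [-2.  -0.7  2.9] turn -0.0
```

View pics/s13.png

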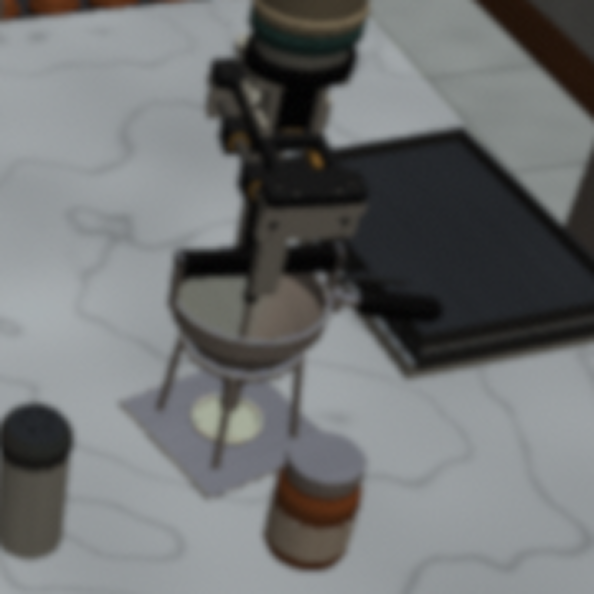

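Still closing (33 mm). Let the fingers finish.

{"fn": "move_arm", "kwargs": {
  "increments": [
    {"travel":[0,0,2],"turn":0,"claw":255},
    {"travel":[0,0,2],"turn":0,"claw":255},
    {"travel":[0,0,2],"turn":0,"claw":255},
    {"travel":[0,0,2],"turn":0,"claw":255},
    {"travel":[0,0,2],"turn":0,"claw":255},
    {"travel":[0,0,2],"turn":0,"claw":255}
  ],
  "force": 60
}}

```text
clock: 16.5
tool_pos: [470.7, 382.1, 157.6]
tcp_rot: [-2.346, -2.077, 0.021]
contact_force: [-4.9, 0.3, 0.4]
opening: 0.143
```

```bash
python3 -c "
from h import *
plan(471,380,320,-7)"
```

```text
t 16.5 tcp [470.7 382.1 157.6] yang -7.0 tilt 0.89 open 0.143 F [-4.9  0.3  0.4] q [-0.48  0.65 -0.4   1.67  0.3   0.89 -1.12]
travel [  -2.8   -1.8 -162.4] turn 0.0
```

Gripped (13.4 mm ≈ the 14 mm bar). Lift gently.

{"fn": "move_arm", "kwargs": {
  "increments": [
    {"travel":[0,-0.1,-8],"turn":0,"claw":255},
    {"travel":[-0.1,-0.2,-20],"turn":0,"claw":255},
    {"travel":[-0.1,-0.4,-35],"turn":0,"claw":255},
    {"travel":[-0.2,-0.6,-50],"turn":0,"claw":255},
    {"travel":[-0.3,-0.8,-65],"turn":0,"claw":255},
    {"travel":[-0.3,-1,-80],"turn":0,"claw":255},
    {"travel":[-0.4,-1.2,-95],"turn":0,"claw":255},
    {"travel":[-0.5,-1.4,-110],"turn":0,"claw":255},
    {"travel":[-0.5,-1.6,-125],"turn":0,"claw":255},
    {"travel":[-0.6,-1.8,-140],"turn":0,"claw":255},
    {"travel":[-0.7,-2,-155],"turn":0,"claw":255},
    {"travel":[-0.7,-2,-160],"turn":0,"claw":255}
  ]
}}

```text
clock: 17.7
tool_pos: [472.8, 382.4, 320.3]
tcp_rot: [-2.348, -2.076, 0.013]
contact_force: [0.1, 1.0, -3.7]
opening: 0.143
```

```bash
python3 -c "
from h import *
plan(488.7,29.3,325,-7)
im=optics.snapshot('scene');cv2.imwrite('pics/s14.png',im[:,:,::-1])
im=optics.snapshot('top');cv2.imwrite('pics/t14.png',im[:,:,::-1])"
```

```text
t 17.7 tcp [472.8 382.4 320.3] yang -7.0 tilt 0.62 open 0.143 F [ 0.1  1.  -3.7] q [-0.45  0.5  -0.45  1.46  0.21  1.24 -1.04]
travel [-348.5   59.    -4.7] turn -0.0
```

View pics/s14.png

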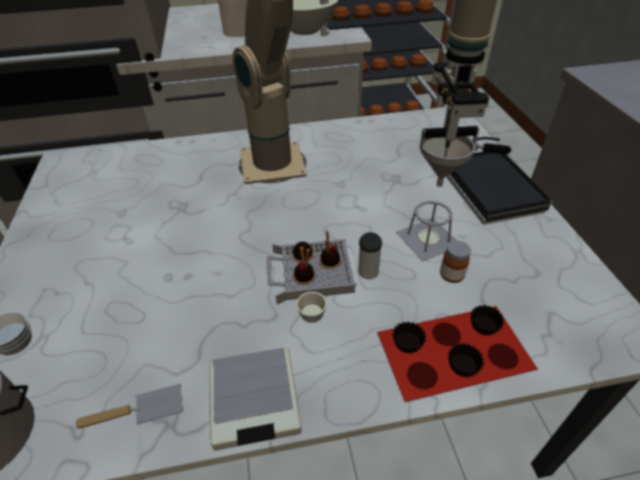

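View pics/t14.png

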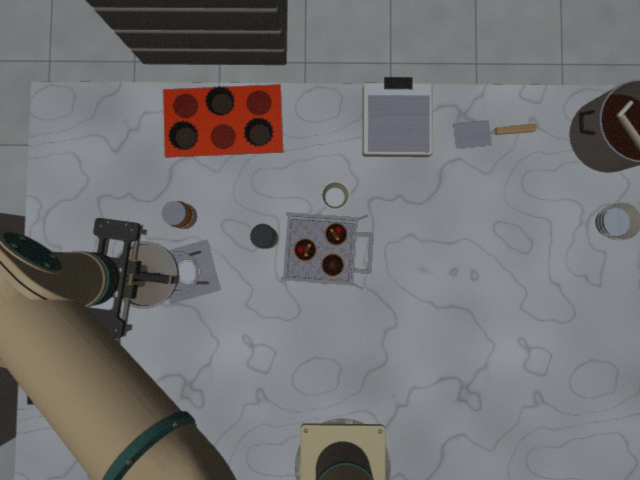

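The funnel is lifted and hanging upright, spout at scene pixel (440,186) and about z 189. The stand is empty and everything else is undisturbed. Carry it across at this height.

{"fn": "move_arm", "kwargs": {
  "increments": [
    {"travel":[-15,2,-5],"turn":0,"claw":255},
    {"travel":[-45,8,-5],"turn":0,"claw":255},
    {"travel":[-80,14,-5],"turn":0,"claw":255},
    {"travel":[-115,20,-5],"turn":0,"claw":255},
    {"travel":[-150,26,-5],"turn":0,"claw":255},
    {"travel":[-185,32,-5],"turn":0,"claw":255},
    {"travel":[-220,38,-5],"turn":0,"claw":255},
    {"travel":[-255,44,-5],"turn":0,"claw":255},
    {"travel":[-290,50,-5],"turn":0,"claw":255},
    {"travel":[-320,55,-5],"turn":0,"claw":255},
    {"travel":[-340,58,-5],"turn":0,"claw":255},
    {"travel":[-348,59,-5],"turn":0,"claw":255}
  ]
}}

```text
clock: 19.0
tool_pos: [487.4, 25.6, 323.9]
tcp_rot: [-2.354, -2.071, 0.02]
contact_force: [0.1, -0.4, -4.3]
opening: 0.143
```

```bash
python3 -c "
from h import *
plan(488.7,29.3,250,-7)
im=optics.snapshot('scene');cv2.imwrite('pics/s15.png',im[:,:,::-1]);cv2.imwrite('pics/s15c.png',cv2.resize(im[130:310,250:430,::-1],None,fx=3.3,fy=3.3,interpolation=cv2.INTER_CUBIC))
im=optics.snapshot('top');cv2.imwrite('pics/t15.png',im[:,:,::-1]);cv2.imwrite('pics/t15c.png',cv2.resize(im[190:310,225:425,::-1],None,fx=4,fy=4,interpolation=cv2.INTER_CUBIC))"
```

```text
t 19.0 tcp [487.4  25.6 323.9] yang -7.3 tilt 0.81 open 0.143 F [ 0.1 -0.4 -4.3] q [ 0.17  0.29 -0.38  1.76  0.12  1.12 -0.37]
travel [ 4.3  1.8 73.9] turn -0.3
```

View pics/s15c.png

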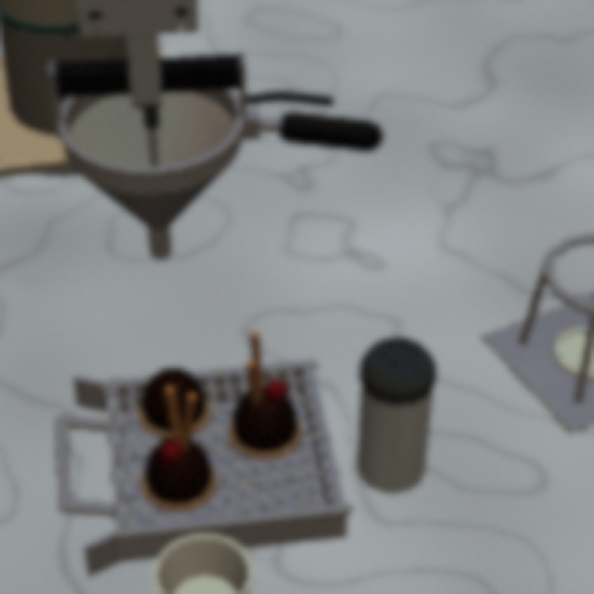

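View pics/t15c.png

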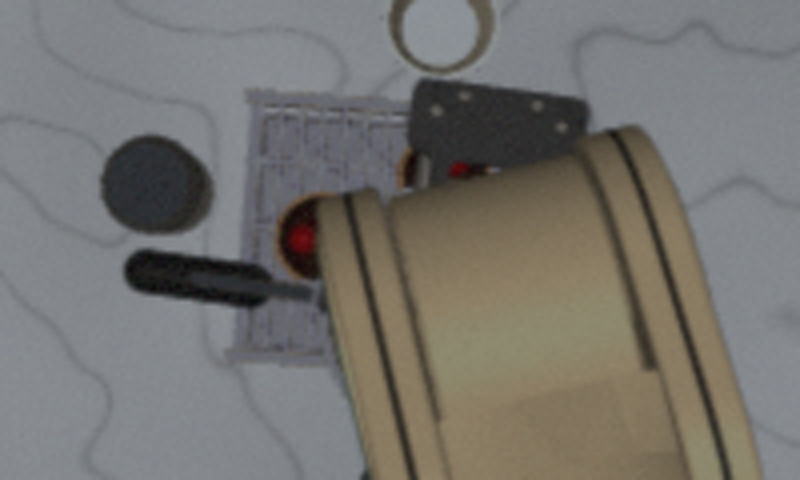

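```bash
python3 - <<'E'
from h import *
np.set_printoptions(precision=1,suppress=True)
f=lambda U,V:((U+.5)/3.3-.5+250,(V+.5)/3.3-.5+130)
print("tip from scene at z192:",onz("scene",*f(161,254),192.3))
c=lambda P:(proj("scene",P)-[250,130]+.5)*3.3-.5
# predicted silhouettes of domes/cards from top positions
for nm,x,y in(("plain",488.7,29.3),("d1",562.9,21.6),("d2",524.8,95.6)):
    a=np.linspace(0,2*np.pi,90);C=np.c_[x+29*np.cos(a),y+29*np.sin(a),33+0*a];q=c(C)
    print(nm,"card box",q.min(0),q.max(0))
s=cv2.imread("pics/s15c.png").astype(int)
b,g,r=s[...,0],s[...,1],s[...,2]
m=((r-b>12)).astype(np.uint8);m[:340]=0;m[520:]=0;m[:,:120]=0;m[:,330:]=0
n,l,st,ce=cv2.connectedComponentsWithStats(m)
print(st[st[:,4]>200])
E
```

```text
tip from scene at z192: [487.2  30.3]
plain card box [134.3 386.2] [207.7 438.5]
d1 card box [137.8 453.8] [214.6 511.1]
d2 card box [225.1 405.4] [299.6 459.1]
[[     0      0    594    594 343270]
 [   244    340     45     88   2283]
 [   135    374     78    107   4581]
 [   228    421     75     40   1295]
 [   139    469     79     44   1389]]
```

The spout sits within about 3 mm of the plain cake's axis once the scene-view bias is taken out with the decorated cakes' cards. Lower part way and re-measure.

```bash
python3 -c "
from h import *
plan(489.4,26.1,252,-7)"
```

```text
t 19.1 tcp [487.7  27.9 324.1] yang -7.2 tilt 0.77 open 0.138 F [-0.1  0.1 -3.9] q [ 0.17  0.29 -0.38  1.76  0.12  1.12 -0.37]
travel [-1.3  2.8 72.1] turn -0.2
```

{"fn": "move_arm", "kwargs": {
  "increments": [
    {"travel":[0.5,2.5,12],"turn":0,"claw":255},
    {"travel":[0.5,2.5,28],"turn":0,"claw":255},
    {"travel":[0.5,2.5,44],"turn":0,"claw":255},
    {"travel":[0.5,2.5,58],"turn":0,"claw":255},
    {"travel":[0.5,2.5,68],"turn":0,"claw":255},
    {"travel":[0.5,2.5,72],"turn":0,"claw":255},
    {"travel":[0.5,2.5,72],"turn":0,"claw":255},
    {"travel":[0.5,2.5,72],"turn":0,"claw":255}
  ]
}}

```text
clock: 19.9
tool_pos: [489.7, 28.3, 252.5]
tcp_rot: [-2.351, -2.074, 0.017]
contact_force: [0.2, 0.6, -3.2]
opening: 0.145
```

```bash
python3 -c "
from h import *
plan(489.4,28,219,-7)
im=optics.snapshot('scene');cv2.imwrite('pics/s16c.png',cv2.resize(im[180:290,265:395,::-1],None,fx=5,fy=5,interpolation=cv2.INTER_CUBIC))
plan(489.4,28,219,-7)"
```

```text
t 19.9 tcp [489.7  28.3 252.5] yang -7.2 tilt 0.71 open 0.145 F [ 0.2  0.6 -3.2] q [ 0.15  0.37 -0.37  1.87  0.16  0.95 -0.41]
travel [-0.2  0.1 33.5] turn -0.2
t 19.95 tcp [489.8  28.2 252.6] yang -7.2 tilt 0.69 open 0.144 F [ 0.3 -0.7 -2.7] q [ 0.15  0.37 -0.37  1.87  0.16  0.95 -0.41]
travel [-0.2 -0.  33.6] turn -0.2
```

View pics/s16c.png

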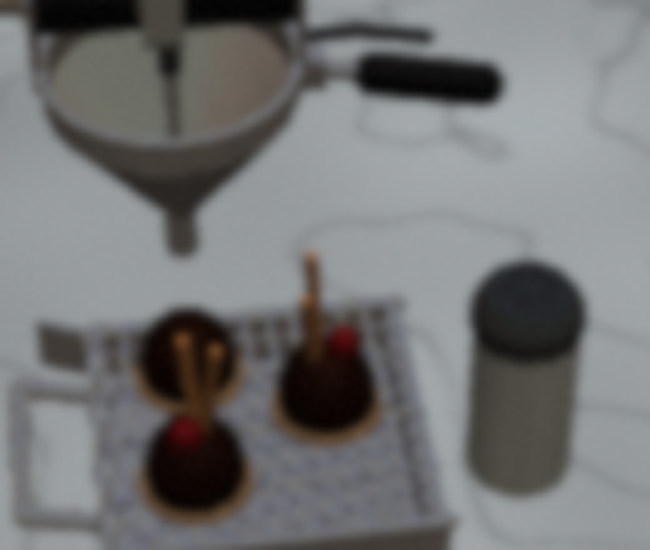

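```bash
python3 - <<'E'
from h import *
np.set_printoptions(precision=1,suppress=True)
c=lambda P:(proj("scene",P)-[265,180]+.5)*5-.5
print("pred dome ctr z45",c([488.7,29.3,45]),"apex z72",c([488.7,29.3,72]),"tip above axis z121",c([488.7,29.3,121]))
for P in([488.7,34.3,121],[493.7,29.3,121],[488.7,29.3,126]): print(c(P))
for nm,x,y in(("plain",488.7,29.3),("d1",562.9,21.6),("d2",524.8,95.6)):
    a=np.linspace(0,2*np.pi,90);q=c(np.c_[x+29*np.cos(a),y+29*np.sin(a),33+0*a]);print(nm,"card",q.min(0),q.max(0))
s=cv2.imread("pics/s16c.png").astype(int);m=((s[...,2]-s[...,0]>12)).astype(np.uint8);m[:300]=0;m[525:]=0
n,l,st,ce=cv2.connectedComponentsWithStats(m);print(st[st[:,4]>300])
E
```

```text
pred dome ctr z45 [[183.2 358. ]] apex z72 [[180.6 320.5]] tip above axis z121 [[175.5 249.2]]
[[185.5 247.8]]
[[177.1 255.9]]
[[175.  241.7]]
plain card [128.8 335.5] [239.9 414.6]
d1 card [134.  437.8] [250.5 524.6]
d2 card [266.3 364.5] [379.2 445.9]
[[     0      0    650    550 335948]
 [   296    300     67    100   4818]
 [   130    317    118    160  10575]
 [   270    389    115     59   2983]
 [   136    460    120     65   3169]]
```

Expected spout pixel on the plain cake's axis (bias-corrected) is (180,251) and observed is about (182,250), so it is within 1–2 mm. Final descent of 33.5 mm.

{"fn": "move_arm", "kwargs": {
  "increments": [
    {"travel":[-1,0,6],"turn":0,"claw":255},
    {"travel":[-1,0,13],"turn":0,"claw":255},
    {"travel":[-1,0,20],"turn":0,"claw":255},
    {"travel":[-1,0,26],"turn":0,"claw":255},
    {"travel":[-1,0,31],"turn":0,"claw":255},
    {"travel":[-1,0,33.5],"turn":0,"claw":255},
    {"travel":[-1,0,33.5],"turn":0,"claw":255},
    {"travel":[-1,0,33.5],"turn":0,"claw":255},
    {"travel":[-1,0,33.5],"turn":0,"claw":255}
  ]
}}

```text
clock: 20.85
tool_pos: [489.6, 27.2, 219.4]
tcp_rot: [-2.351, -2.074, 0.015]
contact_force: [0.2, -0.2, -3.6]
opening: 0.143
```

```bash
python3 -c "
from h import *
im=optics.snapshot('scene');cv2.imwrite('pics/s17c.png',cv2.resize(im[180:290,265:395,::-1],None,fx=5,fy=5,interpolation=cv2.INTER_CUBIC))
plan(489.4,28,219,-7)
print((proj('scene',[[488.7,29.3,72],[488.7,29.3,87]])-[265,180]+.5)*5-.5, status.get_state()['qd'].round(3))"
```

```text
t 20.9 tcp [489.5  27.2 219.4] yang -7.2 tilt 0.66 open 0.145 F [ 0.3  0.  -2.9] q [ 0.15  0.41 -0.36  1.92  0.18  0.86 -0.43]
travel [ 0.7 -0.2  0.4] turn -0.2
[[180.56567271 320.52335949]
 [179.05662941 299.14668945]] [ 0.001 -0.     0.     0.002 -0.001 -0.002  0.   ]
```

View pics/s17c.png

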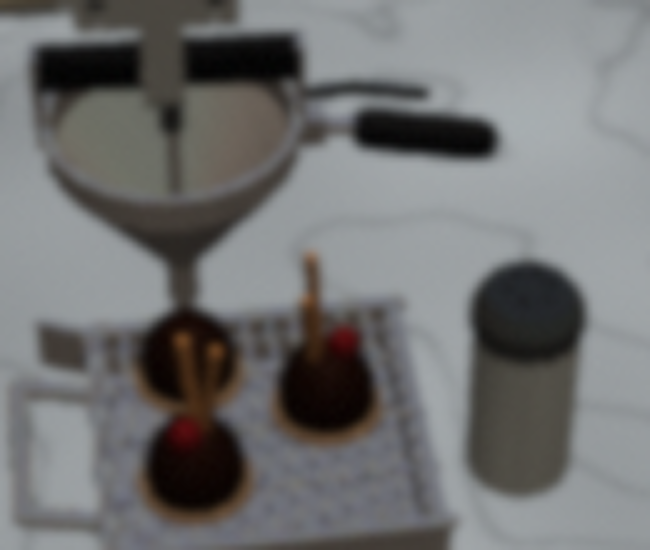

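The spout end shows at about (184,300), against the (183,301) expected for 15 mm above the plain dome. The arm is still and the view shows a clear gap. Hand in.

```bash
python3 -c "
from rig import workorder
print(workorder.job_done())"
```

```text
the job is handed in; nothing more can be done
None
```

The tray is home in the slot, and the funnel is held still and upright above the plain cake. I handed the job in at about 21 s; the hand-in gave no verdict.

**Tray:** I gripped the handle to line the tray up and slid it most of the way in. The last part I pushed with the jaws turned 90°, so the gripper body stayed clear of the wafer sticks. It stopped at 18 N with 0.2 mm of movement. The last measurement put the handle 122 mm from the grid origin (123 mm expected), 1.6 mm to one side and square to about 0.1°.

**Funnel:** I gripped it by its bar (13.4 mm opening on the 14 mm bar), lifted it clear of the stand and carried it over with the spout about 190 mm up. My last check put the spout within about 2 mm of the plain cake's centre line and about 15 mm above its top. The gripper was within 1° of vertical, and joint speeds were near zero.

**What went wrong or disagreed:**
- **First handle approach:** with the jaws fully open, one finger came down inside the tray's rear wall and dragged the tray about 20 mm back. I saw about 3–4 N. I opened, lifted, and gripped the handle again with the jaws half open.
- **Positions:** the two cameras and the arm's readings disagreed by 2–4 mm. For the final placing I relied on positions relative to the cakes in the scene camera; the arm hid the plain cake in the top view.
- **Height:** the spout height comes mainly from the arm's reading and the stated "about 26 mm" seat in the stand. The picture agreed to about 2 mm.

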